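# Comb loose spacer bars into a tight parallel row in the stock tray

## Robot

A 7-joint arm with a two-finger parallel gripper is mounted at the origin on the work surface. World frame = base frame: x ahead of the robot, y to its left, z up, the work surface at z = 0. Lengths are in m, angles in rad, forces in N, time in s.
With the tool pointing down it reaches from about 0.425 to 0.975 m from the base axis. Payload 16.7 kg.
Tool frame: the origin (TCP) lies at the very end of the fingers, on their centre line; the grasp point (between the pads) lies 19 mm behind it; y points along the fingers, z is the direction in which the jaws open and shut, and the axes are right-handed (so a half turn about y gives the same grasp; the last joint's range is limited). The gripper opens to 85 mm and grips with 20 to 120 N. Pads are 22 mm wide; open, the fingers measure 114 mm over their backs; the gripper's body (76 mm by 85 mm) begins 54 mm behind the grasp point. The pads swing forward as they close: fully open they stand 13 mm farther back than shut.
Start: joints at [1.192, 0.426, 0.074, 1.606, -0.034, 1.111, -0.067], TCP at [0.153, -0.657, 0.231] pointing down, gripper open.
Joint ranges: [-2.85, 2.85], [-0.5, 2.14], [-1.23, 1.37], [0.21, 2.46], [-1.02, 4.16], [0.16, 2.05], [-2.73, 2.73]. Speed limits (rad/s): [1.89, 1.89, 2.39, 2.39, 3.01, 3.01, 3.01].

## Interface

Orientations are given as a rotation vector (axis times angle).
In Python, from station import observe, capture, job_done, find_in gives the robot as it stands.
- The arm moves only by the tool step_arm, never from a script. Its argument "increments" is a list of rows, each an object of numbers: "x", "y", "z": the shift along the tool's x, y, z in mm; "wx", "wy", "wz": the turn, a rotation vector about the tool's x, y, z in degrees. In form: [{"x": .., "y": .., "z": .., "wx": .., "wy": .., "wz": ..}, ...]. A call has 1 to 12 rows; each row is the pose to reach, as a shift and turn from the pose commanded when the call began, along the tool's axes at that moment; what a row does not reach only later rows make up. A row lasts 1/8 s, in which the tool goes at most 62.5 mm and 10.7 degrees, less where a joint would pass 70% of its speed; a pose out of reach is approached as far as the arm can. A call with a gripper value outside its range is refused whole. "claw" is the opening, from 0 (shut) to 1 (fully open), set as the call begins (left out, the last holds). The fingers move at their own pace and stop on an object; "grip_force" is the grip in N (left out, the last holds). Time passes only in rows, so rows that repeat a pose let the fingers close. It gives the time, the measured TCP pose, the force and the opening at its end, in the units of the state.
- observe(): the state, without advancing time (a new reading comes with each control period).
- capture(name): name is "scene" or "top" or "wrist"; returns a dict with "image" (400x640x3 uint8, red, green, blue), "fx", "fy", "cx", "cy" (pixels), "extrinsics" (4x4, takes a point from world to camera coordinates). Camera axes: x right, y up, looking along -z (the intrinsics and any distortion apply to the point x, -y, -z); pixel columns grow to the right and rows downward; lengths in m; the calibration is good to about 2 mm. The wrist camera is an equidistant fisheye: a pixel r from the principal point sees the ray r / f radians off the axis. A picture is of the moment at which its call begins. There is no depth.
- job_done(): hands the job in, once; it reports no verdict.
Trained networks look in the newest picture that a camera, given by its name, has taken for a name from the list of things; names that differ only in an ending like _2 or _b are one class to them, and where a whole thing is asked for, a point or a joint stands for the part that bears it (a point fixed in the world has none). Each returns a list of dicts, best first, with "conf" (0 to 1); they miss things now and then, are a little off and sometimes report something else, mostly with a low value. They report only what shows in the picture. A call takes as long as a camera call. They do not tell look-alikes from the thing itself.
- find_in(camera, query): "point" ([x, y, z] in m, in the coordinates of the camera as it stood for that picture, good to about 4 mm: the middle of the surface that is visible of it).
The state is a dict: "time": time; "q": joint angles; "joint_vel": joint speeds; "joint_efforts": joint torques, N m; "tool_pos": TCP position; "tcp_rot": TCP orientation; "force": force on the tool from outside, world axes, zero at the start; "wrist_torque": the same for the moment, N m; "finger_gap": opening from 0.0 (shut) to 1.0 (fully open).
Only numpy, scipy, OpenCV 4.12 (cv2) and the standard library are available. Lean on these libraries where they do the work, as an engineer would, in place of code of your own. Each camera call takes 0.05 s, during which the arm holds its last target.

## Task

Take the rake from its rubber pad, set it down in the tray behind the five scattered bars and comb them along to the stop bar until all five lie flat, parallel and side by side against it, then press the row snug with the rake for a moment with a gentle, steady push of about 12 N (always staying below 20 N, and never leaning hard on the tray). Finally stand the rake back squarely on the middle of its pad. Touch the bars only with the rake, and leave everything else on the table and in the tray as it is.

Things in the scene. Friction and masses are not known exactly. Their poses are not given: they have to be found in the camera images.
- tray: fixed sheet-metal tray. x runs along it in the combing direction, y across, z up; origin on the table surface, mid-width. Floor top at z = 4 mm; walls 5 mm thick, tops at z = 22 mm; channel 150 mm wide (y = -75 to 75 mm), from the near end wall's inner face at x = -165 mm to a fixed wall at x = 215 mm; beyond that a 50 mm end compartment with other parts.
- tray_start (a point): point on the tray floor at tray x = -140 mm, mid-width (axes as the tray): middle of the bar-free strip (x = -165 to -110 mm) behind the bars where the rake can be set down.
- stop_range (a point): point on the tray floor at tray x = 190 mm, mid-width. The steel stop bar (15 mm thick, top at z = 20.5 mm, two black knobs to 35 mm) is clamped across the channel, front face 0 to 57 mm short of this point: set anew each time, NOT measured, to be found by feel or eye. Combing takes 1 to 3 N until the row meets it; meet it slowly (15 mm/s): at 45 mm/s the knock passes 20 N.
- rake_grip (a point): the rake's grip point: centre of its upright square wooden grip, 24 x 24 mm, which runs from 24 to 86 mm above the tine tips; this point is 50 mm above the tips. x is the rake's pushing direction (both faces alike), y along its width, z up.
- rake: the rake, 0.22 kg: an aluminium head 32 mm (x) by 132 mm (y), 14 to 24 mm above the tine tips, on two rows of ten black tines 14 mm long, with gaps of 8 mm; outer tine faces at x = +-16 mm. It stands by itself on its tines. Origin at the middle of the head's footprint, at the level of the tine tips.
- pad: fixed black rubber pad where the rake stands, 90 mm (x) by 190 mm (y), 4 mm thick; origin at the middle of its underside. The rake belongs on its middle with its width along the pad's y.
- bar1: one of five identical square aluminium bars, 12 x 12 x 100 mm, about 40 g, lying in the tray; origin at its centre, x along its length. Not to be touched with the gripper.
- bar2: one of five identical square aluminium bars, 12 x 12 x 100 mm, about 40 g, lying in the tray; origin at its centre, x along its length. Not to be touched with the gripper.
- bar3: one of five identical square aluminium bars, 12 x 12 x 100 mm, about 40 g, lying in the tray; origin at its centre, x along its length. Not to be touched with the gripper.
- bar4: one of five identical square aluminium bars, 12 x 12 x 100 mm, about 40 g, lying in the tray; origin at its centre, x along its length. Not to be touched with the gripper.
- bar5: one of five identical square aluminium bars, 12 x 12 x 100 mm, about 40 g, lying in the tray; origin at its centre, x along its length. Not to be touched with the gripper.
- collar: bystander, leave alone: steel ring, 38 mm across, 14 mm high, in the tray's closed end compartment beyond the stop bar
- bolt: bystander, leave alone: short bolt standing on its 24 mm head, in the same end compartment
- carton: bystander, leave alone: small cardboard box 75 x 110 x 50 mm
- tape: bystander, leave alone: cardboard-coloured tape roll, 100 mm across, 48 mm high
- tin: bystander, leave alone: can 66 mm across, 70 mm high
- driver: bystander, leave alone: screwdriver lying on the table
- whitebox: bystander, leave alone: flat white plastic box 120 x 80 x 35 mm
Mind the look-alikes: they are no part of the job. Several things look just like the pad: the one meant starts farthest to the robot's left. Leave any red look-alike of the rake alone.

How it is judged:
By the outcome, as a careful person would: the job done as asked, in the order asked, and still so for the second after the job is handed in, with the robot touching nothing.
It also fails if it takes over 69 s, if anything falls off the work surface, if the arm or the gripper's body presses on something with over 40 N, if the wrist force passes 120 N, or if a joint passes its speed limit or range.

## Working session

There is one attempt and no reset: what is moved stays moved. The work goes in short steps, Python scripts to look and compute and a tool call to move; the robot and the scene stay as the last step left them, time stands still between calls to the robot, and variables do not carry over. Pictures are saved under pics/ and viewed, and the job is handed in when it is done.

Besides the shell and the picture viewer there is one more tool, called by a JSON object that holds its "name" and its "arguments". step_arm: Moves the arm, as the interface text tells. Its arguments: {"type":"object","properties":{"increments":{"type":"array"},"claw":{"type":"number"},"grip_force":{"type":"number"}},"required":["increments"]}

```bash
ls; mkdir -p pics; cat > h.py <<'E'
import numpy as np, cv2
from scipy.spatial.transform import Rotation as R
from station import observe, capture, job_done, find_in
def save(c,name): cv2.imwrite('pics/'+name, c['image'][:,:,::-1])
def w2p(c,P):
    P=np.atleast_2d(P); E=np.array(c['extrinsics']); q=P@E[:3,:3].T+E[:3,3]
    return np.c_[c['cx']+c['fx']*q[:,0]/-q[:,2], c['cy']+c['fy']*(-q[:,1])/-q[:,2]]
def c2w(c,p):
    E=np.array(c['extrinsics']); return E[:3,:3].T@(np.array(p)-E[:3,3])
def p2w(c,uv,z):
    E=np.array(c['extrinsics']); uv=np.atleast_2d(uv)
    d=np.c_[(uv[:,0]-c['cx'])/c['fx'], -(uv[:,1]-c['cy'])/c['fy'], -np.ones(len(uv))]@E[:3,:3]
    o=-E[:3,:3].T@E[:3,3]
    return o+d*((z-o[2])/d[:,2])[:,None]
E
python3 - <<'E'
from h import *
for n in ['scene','top']:
    c=capture(n); save(c,n+'1.png')
    for k in ['tray','rake','rake_grip','pad','bar1','tray_start','stop_range','carton','tape','tin','whitebox','driver']:
        for r in find_in(n,k)[:6]: print(n,k,round(r['conf'],2),np.round(c2w(c,r['point']),3), [k2 for k2 in r if k2 not in('point','conf')])
o=observe(); print(o['time'],o['tool_pos'],R.from_rotvec(o['tcp_rot']).as_matrix().round(3),o['force'])
E
```

```text
pics
scene tray 0.65 [0.488 0.053 0.003] []
scene rake 0.73 [ 0.519 -0.32   0.023] []
scene rake 0.59 [ 0.753 -0.37   0.028] []
scene rake_grip 0.92 [ 0.75  -0.371  0.021] []
scene rake_grip 0.66 [ 0.522 -0.321  0.032] []
scene pad 0.93 [ 0.241 -0.395  0.006] []
scene pad 0.65 [ 0.534 -0.322  0.004] []
scene pad 0.55 [ 0.752 -0.18   0.05 ] []
scene pad 0.47 [ 0.755 -0.023  0.047] []
scene bar1 0.76 [0.511 0.01  0.014] []
scene bar1 0.72 [0.501 0.064 0.012] []
scene bar1 0.58 [ 0.506 -0.038  0.017] []
scene bar1 0.56 [0.49  0.102 0.015] []
scene bar1 0.56 [0.484 0.138 0.013] []
scene tray_start 0.79 [0.49  0.052 0.005] []
scene stop_range 0.85 [ 0.491  0.053 -0.001] []
scene carton 0.7 [ 0.754 -0.022  0.05 ] []
scene tape 0.57 [ 0.749 -0.181  0.05 ] []
scene tape 0.57 [ 0.507 -0.035  0.017] []
scene tin 0.71 [0.76  0.128 0.063] []
scene tin 0.33 [ 0.519 -0.32   0.032] []
scene whitebox 0.87 [0.536 0.466 0.037] []
scene driver 0.78 [ 0.525 -0.467  0.029] []
scene driver 0.62 [0.537 0.463 0.038] []
top tray 0.96 [0.486 0.095 0.004] []
top tray 0.17 [ 0.504 -0.313  0.031] []
top rake 0.9
[... 289 characters left out ...]
0.499 -0.039  0.013] []
top bar1 0.49 [0.508 0.007 0.014] []
top bar1 0.43 [0.492 0.067 0.01 ] []
top tray_start 0.73 [ 0.505 -0.313  0.028] []
top tray_start 0.69 [0.488 0.09  0.002] []
top stop_range 0.95 [0.487 0.089 0.005] []
top carton 0.79 [ 0.742 -0.009  0.05 ] []
top tape 0.76 [ 0.744 -0.173  0.048] []
top tape 0.5 [ 0.507 -0.314  0.027] []
top tin 0.89 [0.745 0.135 0.063] []
top tin 0.56 [ 0.743 -0.011  0.051] []
top whitebox 0.86 [0.536 0.477 0.031] []
top driver 0.66 [ 0.515 -0.461  0.024] []
top driver 0.34 [0.492 0.102 0.016] []
1.3 [ 0.15306869 -0.65736807  0.23128127] [[-0.974  0.     0.227]
 [-0.227  0.    -0.974]
 [-0.    -1.    -0.   ]] [ 0.66945293 -0.11703239 -0.02308021]
```

View pics/scene1.png

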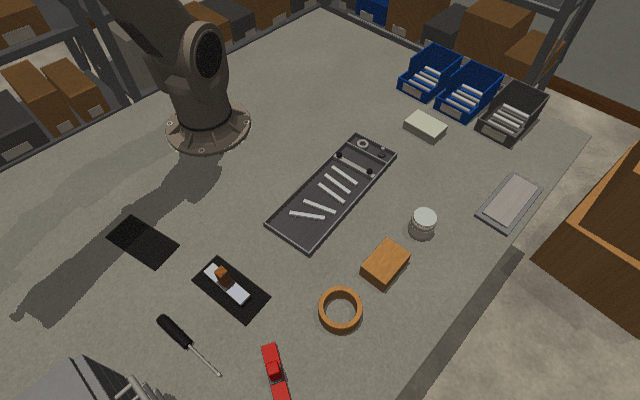

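View pics/top1.png

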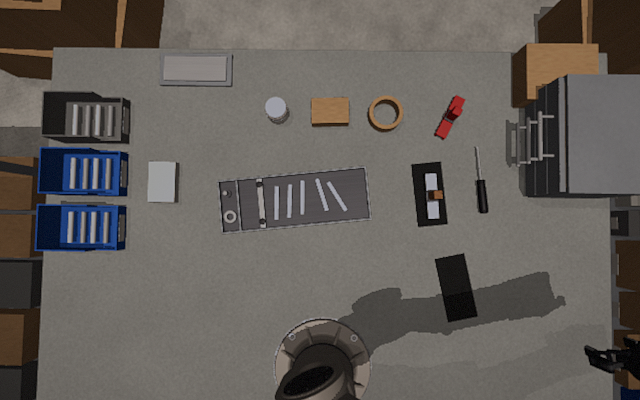

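```bash
python3 - <<'E'
from h import *
a=cv2.imread('pics/top1.png')
cv2.imwrite('pics/top_tray.png',cv2.resize(a[155:245,210:380],None,fx=4.7,fy=4.7,interpolation=cv2.INTER_CUBIC))
cv2.imwrite('pics/top_rake.png',cv2.resize(a[155:235,395:475],None,fx=7,fy=7,interpolation=cv2.INTER_CUBIC))
b=cv2.imread('pics/scene1.png')
cv2.imwrite('pics/sc_rake.png',cv2.resize(b[240:340,175:290],None,fx=5.5,fy=5.5,interpolation=cv2.INTER_CUBIC))
cv2.imwrite('pics/sc_tray.png',cv2.resize(b[125:260,255:405],None,fx=4.4,fy=4.4,interpolation=cv2.INTER_CUBIC))
E
```

```text
(no output)
```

View pics/top_tray.png

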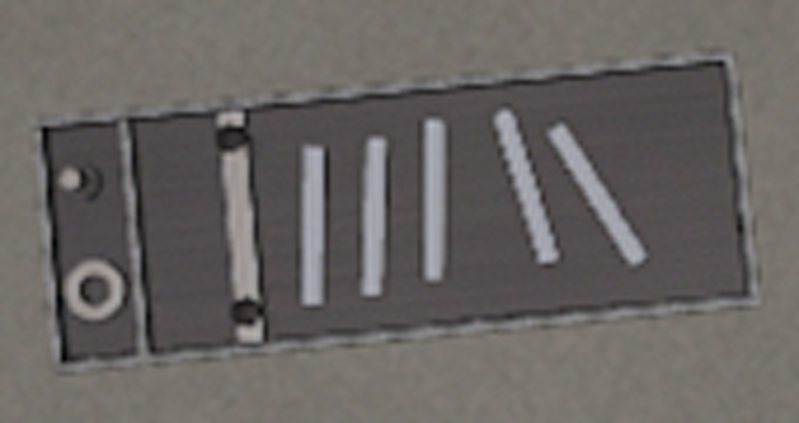

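View pics/top_rake.png

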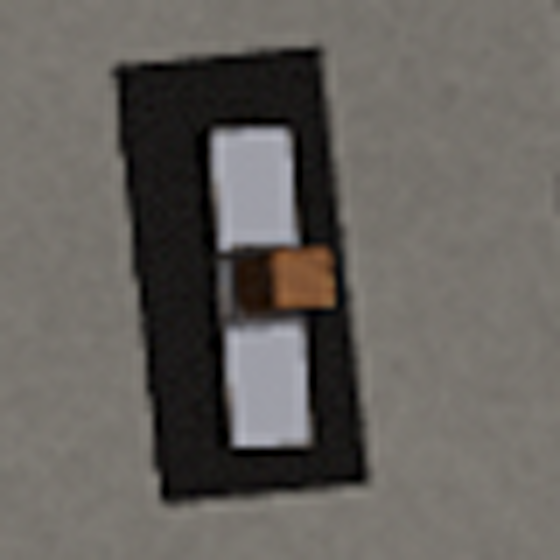

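View pics/sc_rake.png

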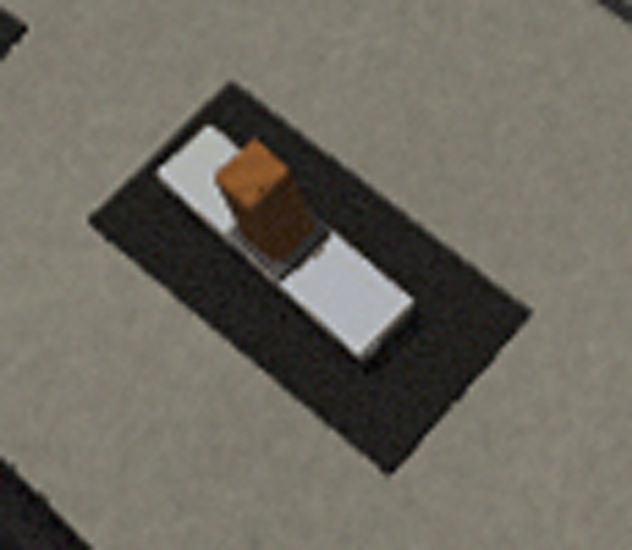

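View pics/sc_tray.png

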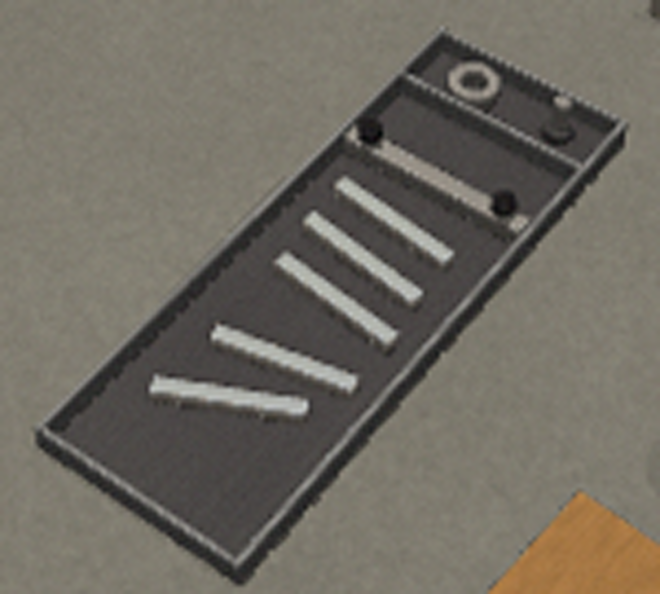

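```bash
cat > fit.py <<'E'
from h import *
from scipy.optimize import least_squares
import pickle
def fit(obs,x0):
    # obs: list of (cam, local Nx3, px Nx2)
    def f(p):
        c,s=np.cos(p[2]),np.sin(p[2]); M=np.array([[c,-s,0],[s,c,0],[0,0,1]]); 
        return np.concatenate([(w2p(cm,L@M.T+[p[0],p[1],0])-px).ravel() for cm,L,px in obs])
    r=least_squares(f,x0); return r.x,f(r.x).reshape(-1,2)
def cr(pts,s,ox,oy): return (np.array(pts,float)+.5)/s-.5+[ox,oy]
E
python3 - <<'E'
from fit import *
T=capture('top');S=capture('scene')
pickle.dump({'top':{k:v for k,v in T.items() if k!='image'},'scene':{k:v for k,v in S.items() if k!='image'}},open('cams.pkl','wb'))
tr=np.array([[-170,80,22],[-170,-80,22],[270,-80,22],[270,80,22]])/1e3  # near at robot side (tray +y = -x world)
t_top=cr([(757,302),(732,55),(38,122),(58,368)],4.7,210,155)
t_sc=cr([(42,432),(238,565),(626,127),(443,32)],4.4,255,125)
for o in ([(T,tr,t_top)],[(S,tr,t_sc)],[(T,tr,t_top),(S,tr,t_sc)]):
    x,r=fit(o,[.49,.05,1.5]); print('tray',x.round(4),np.degrees(x[2]).round(2),r.round(1).tolist())
pd=np.array([[-45,-95,4],[-45,95,4],[45,95,4],[45,-95,4]])/1e3
# pad x ~ +y world; pad +y ~ -x world
p_top=cr([(322,48),(368,482),(163,500),(118,65)],7,395,155)
p_sc=cr([(388,474),(90,220),(232,82),(530,312)],5.5,175,240)
for o in ([(T,pd,p_top)],[(S,pd,p_sc)],[(T,pd,p_top),(S,pd,p_sc)]):
    x,r=fit(o,[.5,-.3,1.5]); print('pad',x.round(4),np.degrees(x[2]).round(2),r.round(1).tolist())
rk=np.array([[-16,-66,28],[-16,66,28],[16,66,28],[16,-66,28]])/1e3
r_top=cr([(293,127),(312,445),(230,448),(210,128)],7,395,155)
r_sc=cr([(365,355),(157,173),(210,125),(412,300)],5.5,175,240)
for o in ([(T,rk,r_top)],[(S,rk,r_sc)],[(T,rk,r_top),(S,rk,r_sc)]):
    x,r=fit(o,[.5,-.3,1.5]); print('rake',x.round(4),np.degrees(x[2]).round(2),r.round(1).tolist())
print(observe()['time'])
E
```

```text
tray [0.4941 0.0414 1.6814] 96.34 [[0.1, 0.7], [-0.0, -0.7], [-0.1, -0.7], [0.1, 0.7]]
tray [0.4993 0.0391 1.683 ] 96.43 [[-1.3, -0.9], [0.8, 1.0], [0.8, -0.2], [-0.4, -0.4]]
tray [0.4965 0.0406 1.683 ] 96.43 [[0.4, -0.2], [0.2, -1.6], [0.1, -1.4], [0.5, 0.1], [-1.5, -1.8], [0.5, -0.1], [0.4, -1.0], [-0.8, -1.0]]
pad [ 0.5137 -0.3123  1.6773] 96.1 [[0.4, -0.7], [0.4, 0.5], [-0.4, 0.6], [-0.4, -0.4]]
pad [ 0.5159 -0.3142  1.6825] 96.4 [[0.2, 0.5], [-0.9, -0.1], [0.1, -0.7], [0.6, 0.1]]
pad [ 0.5149 -0.3134  1.6801] 96.26 [[0.7, -1.1], [0.9, 0.0], [0.1, 0.2], [-0.1, -0.7], [0.1, 0.0], [-0.9, -0.7], [0.1, -1.2], [0.5, -0.3]]
rake [ 0.5064 -0.3138  1.6339] 93.62 [[-0.4, 0.1], [-0.4, -0.3], [0.3, -0.3], [0.5, 0.5]]
rake [ 0.5095 -0.3157  1.6521] 94.66 [[-0.6, 0.2], [-0.3, 0.2], [0.1, -0.3], [0.8, -0.1]]
rake [ 0.5081 -0.3149  1.6444] 94.22 [[-0.3, -0.5], [0.2, -1.0], [0.9, -0.8], [0.7, 0.0], [-0.9, -0.4], [-0.2, -0.6], [0.2, -1.0], [0.5, -0.5]]
1.4
```

```bash
cat >> h.py <<'E'
def inc(pos,yaw,cur=None,curR=None):
    """target TCP pos, tool-z yaw deg (tool pointing down) -> increments in tool frame"""
    o=observe(); p=np.array(o['tool_pos']) if cur is None else np.array(cur)
    M=R.from_rotvec(o['tcp_rot']).as_matrix()
    a=np.radians(yaw); z=np.array([np.cos(a),np.sin(a),0]); y=np.array([0,0,-1.]); x=np.cross(y,z)
    Mt=np.c_[x,y,z]
    return (M.T@(np.array(pos)-p)*1e3).round(1), np.degrees(R.from_matrix(M.T@Mt).as_rotvec()).round(2)
E
python3 - <<'E'
from h import *
print(inc([.508,-.315,.17],-85.8)); print(observe()['time'])
from fit import *
C=pickle.load(open('cams.pkl','rb'))
x=[.4968,.0405,np.radians(96.4)]
# stop face & bars in tray frame
for cam,s,ox,oy,pts in(('top',4.7,210,155,[(248,108),(262,340)]),('scene',4.4,255,125,[(345,140),(515,228)])):
    w=p2w(C[cam],cr(pts,s,ox,oy),.0205); c,sn=np.cos(x[2]),np.sin(x[2]); d=w[:,:2]-x[:2]
    print(cam,np.c_[d@[c,sn],d@[-sn,c]].round(4).tolist())
for pts in [(560,128),(640,260)],[(503,112),(548,262)],[(433,120),(433,280)],[(376,138),(371,294)],[(313,147),(312,304)]:
    w=p2w(C['top'],cr(pts,4.7,210,155),.016); d=w[:,:2]-x[:2]; print(np.c_[d@[c,sn],d@[-sn,c]].round(4).tolist())
E
```

```text
(array([-423.3,   61.3, -253. ]), array([ 0.  ,  8.91, -0.  ]))
1.4
top [[0.1382, -0.0716], [0.1425, 0.0749]]
scene [[0.1375, 0.0699], [0.1416, -0.0682]]
[[-0.0567, -0.0404], [-0.0988, 0.0476]]
[[-0.0218, -0.054], [-0.041, 0.0433]]
[[0.0228, -0.0532], [0.0323, 0.0476]]
[[0.0598, -0.0453], [0.072, 0.0527]]
[[0.1001, -0.0435], [0.1097, 0.0554]]
```

{"name": "step_arm", "arguments": {"increments": [{"x": -50, "y": 8, "z": -30, "wy": 3}, {"x": -100, "y": 16, "z": -60, "wy": 6}, {"x": -150, "y": 24, "z": -90, "wy": 8.9}, {"x": -200, "y": 32, "z": -120, "wy": 8.9}, {"x": -250, "y": 40, "z": -150, "wy": 8.9}, {"x": -300, "y": 48, "z": -180, "wy": 8.9}, {"x": -350, "y": 54, "z": -210, "wy": 8.9}, {"x": -400, "y": 60, "z": -238, "wy": 8.9}, {"x": -423.3, "y": 61.3, "z": -253, "wy": 8.9}, {"x": -423.3, "y": 61.3, "z": -253, "wy": 8.9}, {"x": -423.3, "y": 61.3, "z": -253, "wy": 8.9}], "claw": 1}}

```text
invalid input at $.increments[0]: expected keys x, y, z, wx, wy, wz
```

```bash
python3 - <<'E'
from h import *
c=capture('wrist'); save(c,'wrist1.png'); o=observe(); print(o['time'],o['tool_pos'],o['force'],o['wrist_torque'],o['joint_vel'][:3]); print(inc([.508,-.315,.04],-85.8))
print({k:np.array(v).round(4).tolist() for k,v in c.items() if k!='image'})
E
```

```text
1.45 [ 0.15306124 -0.65738522  0.23128839] [ 0.19016711 -0.47779286  0.17233176] [ 0.04516834 -0.00984457  0.02113494] [ 8.27286821e-04 -9.04802056e-04  9.27330276e-07]
(array([-423.3,  191.3, -253. ]), array([ 0. ,  8.9, -0. ]))
{'fx': 309.7069, 'fy': 309.7069, 'cx': 316.6872, 'cy': 200.3317, 'extrinsics': [[0.2274, -0.9738, 0.0001, -0.6752], [0.9396, 0.2193, -0.2629, 0.0339], [0.256, 0.0599, 0.9648, -0.3779], [0.0, 0.0, 0.0, 1.0]]}
```

View pics/wrist1.png

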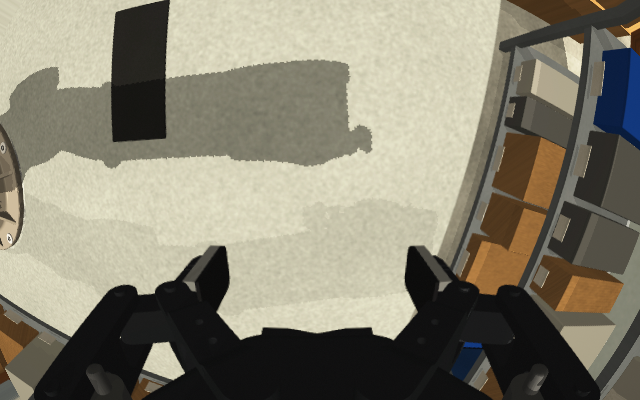

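All six keys are required. The wrist view shows only the decoy pad, at (140,70).

{"name": "step_arm", "arguments": {"increments": [{"x": -50, "y": 8, "z": -30, "wx": 0, "wy": 3, "wz": 0}, {"x": -100, "y": 16, "z": -60, "wx": 0, "wy": 6, "wz": 0}, {"x": -150, "y": 24, "z": -90, "wx": 0, "wy": 8.9, "wz": 0}, {"x": -200, "y": 32, "z": -120, "wx": 0, "wy": 8.9, "wz": 0}, {"x": -250, "y": 40, "z": -150, "wx": 0, "wy": 8.9, "wz": 0}, {"x": -300, "y": 48, "z": -180, "wx": 0, "wy": 8.9, "wz": 0}, {"x": -350, "y": 54, "z": -210, "wx": 0, "wy": 8.9, "wz": 0}, {"x": -400, "y": 60, "z": -238, "wx": 0, "wy": 8.9, "wz": 0}, {"x": -423.3, "y": 61.3, "z": -253, "wx": 0, "wy": 8.9, "wz": 0}, {"x": -423.3, "y": 61.3, "z": -253, "wx": 0, "wy": 8.9, "wz": 0}, {"x": -423.3, "y": 61.3, "z": -253, "wx": 0, "wy": 8.9, "wz": 0}], "claw": 1}}

```text
time: 2.82
tool_pos: [0.5074, -0.3157, 0.1701]
tcp_rot: [-0.08, 2.184, -2.185]
force: [-0.7, 0.1, -0.4]
finger_gap: 1.001
```

```bash
python3 - <<'E'
from h import *
c=capture('wrist'); save(c,'wrist2.png'); o=observe(); print(o['time'],o['tool_pos'],o['force'],o['wrist_torque'],o['joint_vel'][:3]); print(inc([.508,-.315,.04],-85.8))
print(np.array(c['extrinsics']).round(4).tolist()); import pickle; pickle.dump({k:v for k,v in c.items() if k!='image'},open('w2.pkl','wb'))
E
```

```text
2.875 [ 0.50719942 -0.31598898  0.17008826] [ 0.3244691  -1.48895101 -0.22980446] [-0.02165941 -0.02430727  0.05967799] [ 0.00956207 -0.00186329 -0.00039452]
(array([ -0.9, 130.1,  -1. ]), array([-0.02, -0.07,  0.02]))
[[0.0734, -0.9973, 0.0004, -0.3522], [0.9622, 0.0707, -0.2632, -0.4485], [0.2624, 0.0197, 0.9647, -0.446], [0.0, 0.0, 0.0, 1.0]]
```

View pics/wrist2.png

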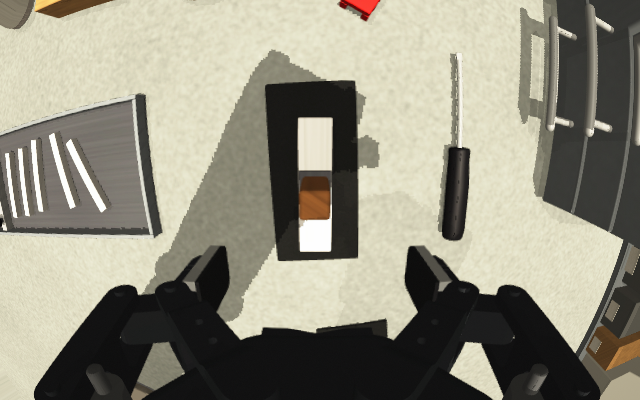

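```bash
cat >> h.py <<'E'
def fw2p(c,P):
    P=np.atleast_2d(P); E=np.array(c['extrinsics']); q=P@E[:3,:3].T+E[:3,3]
    q=q*[1,-1,-1]; rho=np.hypot(q[:,0],q[:,1]); th=np.arctan2(rho,q[:,2]); k=th/np.maximum(rho,1e-9)
    return np.c_[c['cx']+c['fx']*q[:,0]*k, c['cy']+c['fy']*q[:,1]*k]
def ffit(c,L,px,x0):
    from scipy.optimize import least_squares
    L=np.array(L)/1e3; px=np.array(px,float)
    def f(p):
        a,b=np.cos(p[2]),np.sin(p[2]); M=np.array([[a,-b,0],[b,a,0],[0,0,1]])
        return (fw2p(c,L@M.T+[p[0],p[1],0])-px).ravel()
    r=least_squares(f,x0); return r.x,r.fun.reshape(-1,2)
E
python3 - <<'E'
from h import *
import pickle
a=cv2.imread('pics/wrist2.png')
cv2.imwrite('pics/w2c.png',cv2.resize(a[70:270,250:370],None,fx=3,fy=3,interpolation=cv2.INTER_CUBIC))
E
```

```text
(no output)
```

View pics/w2c.png

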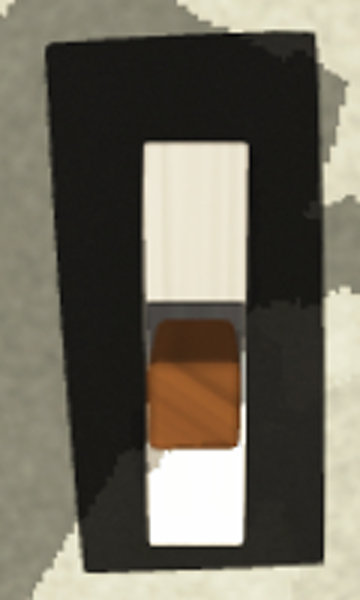

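```bash
python3 - <<'E'
from h import *
import pickle
c=pickle.load(open('w2.pkl','rb'))
f=lambda p:(np.array(p,float)+.5)/3-.5+[250,70]
# order: (-x,-y),(-x,+y),(x,y),(x,-y): -x is right side in image (world -y), -y is far (top)
x,r=ffit(c,[[-45,-95,4],[-45,95,4],[45,95,4],[45,-95,4]],f([(315,32),(324,562),(85,572),(46,45)]),[.51,-.31,1.6]); print('pad',x.round(4),np.degrees(x[2]),r.round(1).tolist())
x,r=ffit(c,[[-16,-66,28],[-16,66,28],[16,66,28],[16,-66,28]],f([(248,142),(244,546),(149,546),(144,142)]),[.51,-.31,1.6]); print('rake',x.round(4),np.degrees(x[2]),r.round(1).tolist())
x,r=ffit(c,[[-12,-12,90],[-12,12,90],[12,12,90],[12,-12,90]],f([(240,362),(240,447),(149,447),(149,362)]),[.51,-.31,1.6]); print('grip',x.round(4),np.degrees(x[2]),r.round(1).tolist())
E
```

```text
pad [ 0.5166 -0.3124  1.6874] 96.68262430819324 [[0.7, -0.9], [0.7, 1.3], [-0.6, 1.1], [-0.9, -1.0]]
rake [ 0.5093 -0.3142  1.6442] 94.20592435645648 [[0.3, 0.0], [0.0, -0.0], [-0.1, -0.0], [-0.3, 0.0]]
grip [ 0.5103 -0.314   1.6432] 94.14741566511782 [[1.1, -1.2], [0.7, 1.3], [-0.6, 1.3], [-1.1, -1.2]]
```

{"name": "step_arm", "arguments": {"increments": [{"x": -1, "y": 30, "z": -1, "wx": 0, "wy": 0, "wz": 0}, {"x": -1.5, "y": 60, "z": -1.2, "wx": 0, "wy": 0, "wz": 0}, {"x": -1.5, "y": 85, "z": -1.2, "wx": 0, "wy": 0, "wz": 0}, {"x": -1.5, "y": 105, "z": -1.2, "wx": 0, "wy": 0, "wz": 0}, {"x": -1.5, "y": 120, "z": -1.2, "wx": 0, "wy": 0, "wz": 0}, {"x": -1.5, "y": 130, "z": -1.2, "wx": 0, "wy": 0, "wz": 0}, {"x": -1.5, "y": 132, "z": -1.2, "wx": 0, "wy": 0, "wz": 0}, {"x": -1.5, "y": 132, "z": -1.2, "wx": 0, "wy": 0, "wz": 0}]}}

```text
time: 3.88
tool_pos: [0.5096, -0.3139, 0.0384]
tcp_rot: [-0.08, 2.184, -2.184]
force: [0.5, -0.2, 0.6]
finger_gap: 1.004
```

```bash
python3 - <<'E'
from h import *
c=capture('wrist'); save(c,'wrist3.png'); o=observe(); print(o['time'],o['tool_pos'],o['force'],inc([.509,-.3142,.038],-85.8))
E
```

```text
3.925 [ 0.50970537 -0.31387634  0.03860004] [-0.9968048  -1.08462716  0.39291612] (array([0.7, 0.6, 0.3]), array([-0.02,  0.  , -0.04]))
```

View pics/wrist3.png

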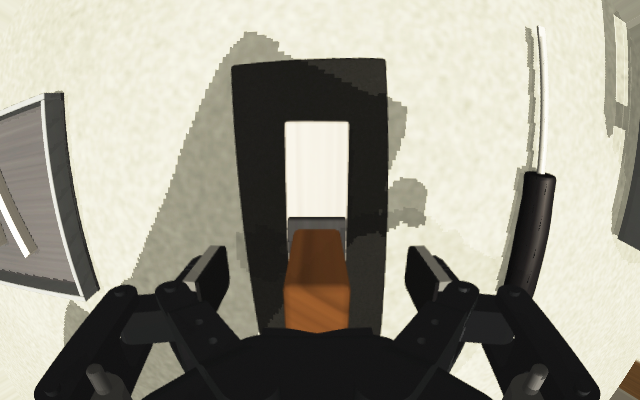

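The grip (285–350, 230–330) is centred between the open fingers (225 and 408). Closing now.

{"name": "step_arm", "arguments": {"increments": [{"x": 0, "y": 0, "z": 0, "wx": 0, "wy": 0, "wz": 0}, {"x": 0, "y": 0, "z": 0, "wx": 0, "wy": 0, "wz": 0}, {"x": 0, "y": 0, "z": 0, "wx": 0, "wy": 0, "wz": 0}, {"x": 0, "y": 0, "z": 0, "wx": 0, "wy": 0, "wz": 0}, {"x": 0, "y": 0, "z": 0, "wx": 0, "wy": 0, "wz": 0}, {"x": 0, "y": 0, "z": 0, "wx": 0, "wy": 0, "wz": 0}, {"x": 0, "y": 0, "z": 0, "wx": 0, "wy": 0, "wz": 0}, {"x": 0, "y": 0, "z": 0, "wx": 0, "wy": 0, "wz": 0}], "claw": 0, "grip_force": 70}}

```text
time: 4.92
tool_pos: [0.5095, -0.3138, 0.0383]
tcp_rot: [-0.08, 2.184, -2.184]
force: [-0.6, 0.2, 6.4]
finger_gap: 0.272
```

```bash
python3 - <<'E'
from h import *
c=capture('wrist'); save(c,'wrist4.png'); 
import pickle; pickle.dump({k:v for k,v in c.items() if k!='image'},open('w4.pkl','wb'))
o=observe(); print(o['time'],o['tool_pos'],o['force'],o['finger_gap'],inc([.509,-.3142,.038],-85.8))
E
```

```text
4.975 [ 0.50951413 -0.31381771  0.03826563] [-0.44080583 -0.50719481  6.00675902] 0.2729334600854821 (array([0.5, 0.3, 0.3]), array([-0.01,  0.  , -0.02]))
```

View pics/wrist4.png

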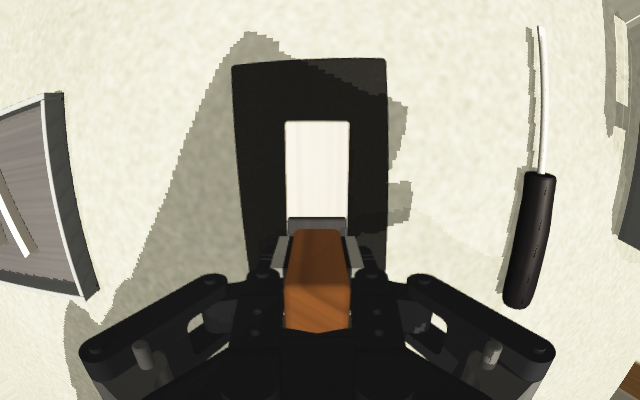

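{"name": "step_arm", "arguments": {"increments": [{"x": 0, "y": -10, "z": 0, "wx": 0, "wy": 0, "wz": 0}, {"x": 0, "y": -30, "z": 0, "wx": 0, "wy": 0, "wz": 0}, {"x": -1, "y": -50, "z": -12, "wx": 0, "wy": -0.5, "wz": 0}, {"x": -4, "y": -62, "z": -40, "wx": 0, "wy": -1, "wz": 0}, {"x": -7, "y": -62, "z": -75, "wx": 0, "wy": -1.5, "wz": 0}, {"x": -10, "y": -62, "z": -115, "wx": 0, "wy": -2.2, "wz": 0}, {"x": -14, "y": -62, "z": -155, "wx": 0, "wy": -2.2, "wz": 0}, {"x": -17, "y": -62, "z": -190, "wx": 0, "wy": -2.2, "wz": 0}, {"x": -19, "y": -62, "z": -208, "wx": 0, "wy": -2.2, "wz": 0}, {"x": -19, "y": -62, "z": -214, "wx": 0, "wy": -2.2, "wz": 0}, {"x": -19, "y": -62, "z": -214, "wx": 0, "wy": -2.2, "wz": 0}, {"x": -19, "y": -62, "z": -214, "wx": 0, "wy": -2.2, "wz": 0}]}}

```text
time: 6.48
tool_pos: [0.5125, -0.1, 0.1001]
tcp_rot: [-0.12, 2.164, -2.165]
force: [0.4, -0.1, -1.3]
finger_gap: 0.276
```

```bash
python3 - <<'E'
from h import *
c=capture('wrist'); save(c,'wrist5.png'); 
import pickle; pickle.dump({k:v for k,v in c.items() if k!='image'},open('w5.pkl','wb'))
t=capture('top'); save(t,'top5.png')
o=observe(); print(o['time'],o['tool_pos'],o['force'],o['finger_gap'],inc([.513,-.0986,.1],-83.6))
cv2.imwrite('pics/top5c.png',cv2.resize(t['image'][155:245,215:385,::-1],None,fx=4.7,fy=4.7,interpolation=cv2.INTER_CUBIC))
E
```

```text
6.575 [ 0.51253224 -0.09982422  0.09998288] [-0.553043    0.46105809 -2.793905  ] 0.2719724739457036 (array([-0.6, -0. , -1.2]), array([-0.01, -0.07,  0.01]))
```

View pics/wrist5.png

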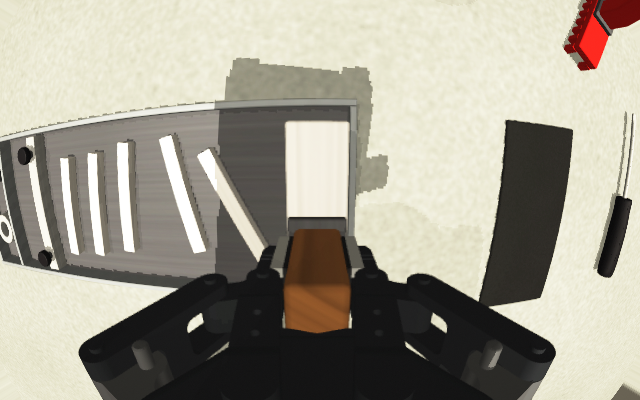

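View pics/top5c.png

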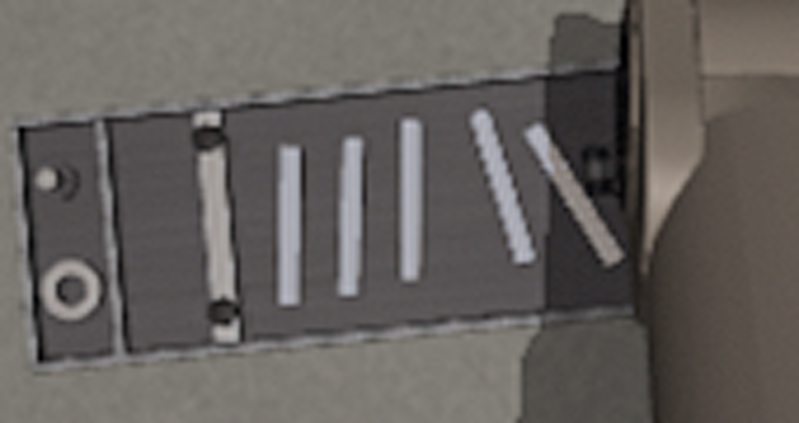

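```bash
python3 - <<'E'
from h import *
a=cv2.imread('pics/wrist5.png')
cv2.imwrite('pics/w5a.png',cv2.resize(a[90:300,0:200],None,fx=3,fy=2.8,interpolation=cv2.INTER_CUBIC))
cv2.imwrite('pics/w5b.png',cv2.resize(a[90:290,190:370],None,fx=4,fy=3,interpolation=cv2.INTER_CUBIC))
E
```

```text
(no output)
```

View pics/w5a.png

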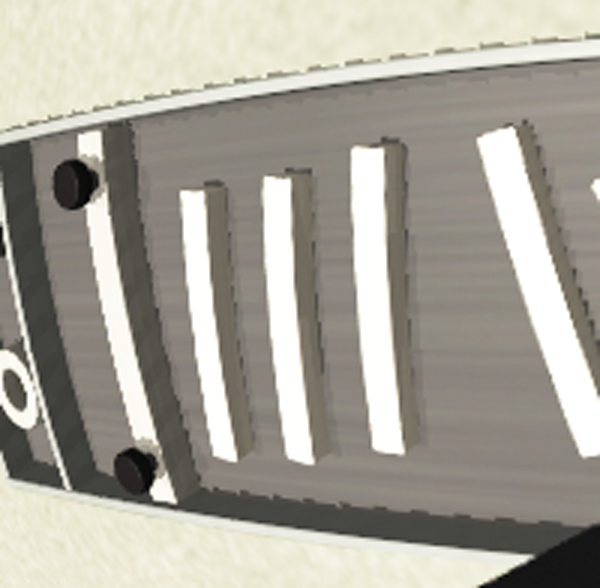

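View pics/w5b.png

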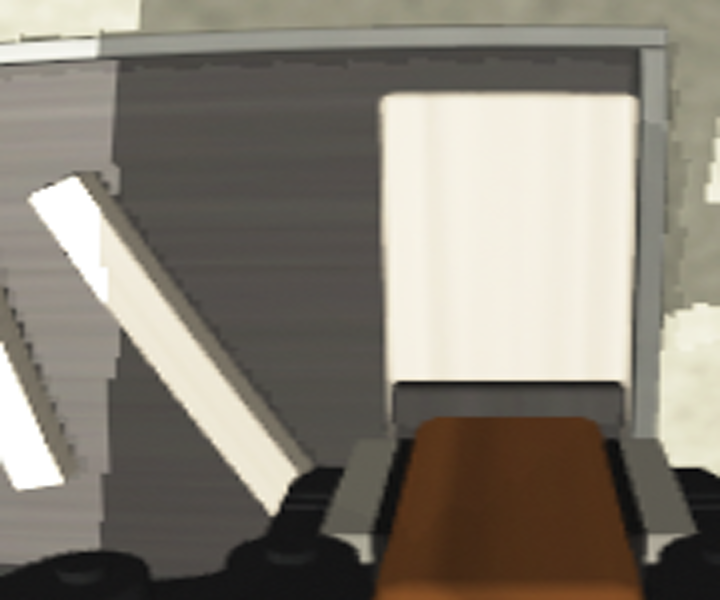

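```bash
python3 - <<'E'
from h import *
import pickle
from scipy.optimize import least_squares
c=pickle.load(open('w5.pkl','rb'))
x,r=ffit(c,[[-170,-80,22],[-165,-75,22],[217.5,77.5,22],[-170,-80,22]],[(356.5,100),(350,106),(22.7,264.3),(356.5,100)],[.497,.04,1.68]); print(x.round(4),np.degrees(x[2]),r.round(1).tolist())
# line-based: outer/inner edges with free position
A=lambda u,v:(u/3,90+v/2.8)
lin=[(-80,A(600,38)),(-80,A(300,82)),(-80,A(10,130)),(-75,A(300,95)),(80,A(300,526)),(80,A(500,553)),(80,A(70,491))]
def f(p):
    a,b=np.cos(p[2]),np.sin(p[2]); M=np.array([[a,-b,0],[b,a,0],[0,0,1]])
    g=lambda L:fw2p(c,np.array(L)/1e3@M.T+[p[0],p[1],0])
    out=list((g([[-170,-80,22],[-165,-75,22]])-[(356.5,100),(350,106)]).ravel())
    for (y,px),s in zip(lin,p[3:]): out+=list(g([[s*1e3,y,22]])[0]-px)
    return out
r=least_squares(f,[.497,.04,1.68]+[.1]*len(lin)); print(r.x[:3].round(4),np.degrees(r.x[2]),np.round(r.fun,1).tolist())
p=r.x
a,b=np.cos(p[2]),np.sin(p[2]); M=np.array([[a,-b,0],[b,a,0],[0,0,1]])
# stop: front top edge points
for px in [A(102,130),A(178,500)]:
    q=least_squares(lambda s:fw2p(c,M@[s[0],s[1],.0205]+[p[0],p[1],0])[0]-px,[.14,0]).x; print('stop',q.round(4))
o=observe(); dz=o['tool_pos'][2]-.0383+.004
for k in(0,1):
  x,r=ffit(c,[[-16,-66,dz*1e3+24],[16,-66,dz*1e3+24]],[(349.2,121.7),(285,121.7)],[.51,-.1,1.68]); 
print('rake',x.round(4),np.degrees(x[2]),r.round(2).tolist(),o['tool_pos'])
E
```

```text
[0.4983 0.0413 1.6754] 95.99510743534786 [[0.3, -0.3], [-0.3, 0.5], [-1.1, 0.6], [0.3, -0.3]]
[0.4978 0.0409 1.679 ] 96.20051838159151 [0.3, -0.3, -0.3, 0.5, -0.0, -0.1, -0.6, -4.0, -0.4, -1.6, -0.4, -2.8, -0.8, 4.8, -0.4, 4.1, -0.6, 2.5]
stop [ 0.1396 -0.0713]
stop [0.1385 0.0718]
rake [ 0.512  -0.1005  1.6819] 96.36752132842052 [[0.58, 0.01], [-0.58, 0.01]] [ 0.51253224 -0.09982422  0.09998288]
```

{"name": "step_arm", "arguments": {"increments": [{"x": -1, "y": 10, "z": -1.5, "wx": 0, "wy": 0, "wz": 0}, {"x": -1, "y": 25, "z": -1.5, "wx": 0, "wy": 0, "wz": 0}, {"x": -1, "y": 40, "z": -1.5, "wx": 0, "wy": 0, "wz": 0}, {"x": -1, "y": 50, "z": -1.5, "wx": 0, "wy": 0, "wz": 0}, {"x": -1, "y": 56, "z": -1.5, "wx": 0, "wy": 0, "wz": 0}, {"x": -1, "y": 59, "z": -1.5, "wx": 0, "wy": 0, "wz": 0}, {"x": -1, "y": 60.7, "z": -1.5, "wx": 0, "wy": 0, "wz": 0}, {"x": -1, "y": 60.7, "z": -1.5, "wx": 0, "wy": 0, "wz": 0}]}}

```text
time: 7.58
tool_pos: [0.5136, -0.0972, 0.0395]
tcp_rot: [-0.121, 2.164, -2.164]
force: [0.2, -0.5, -1.7]
finger_gap: 0.271
```

```bash
python3 - <<'E'
from h import *
c=capture('wrist'); save(c,'wrist6.png'); o=observe(); print(o['time'],o['tool_pos'],o['force'],inc([.513,-.0986,.0393],-83.7))
E
```

```text
7.625 [ 0.51363825 -0.09728258  0.0396083 ] [-1.00269575  0.50738475 -2.7024142 ] (array([0.8, 0.3, 1.2]), array([-0.  ,  0.1 , -0.03]))
```

View pics/wrist6.png

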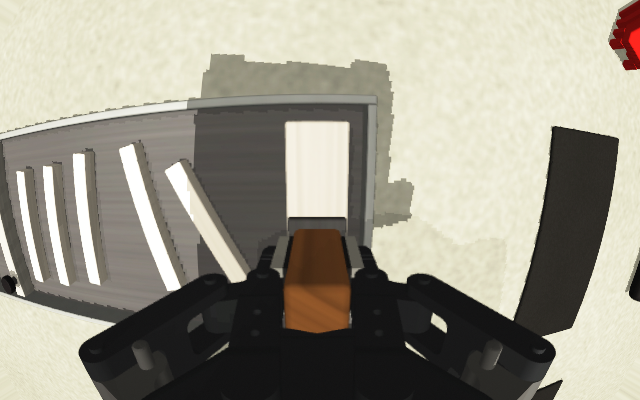

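{"name": "step_arm", "arguments": {"increments": [{"x": 0, "y": 0.4, "z": 0, "wx": 0, "wy": 0, "wz": 0}, {"x": 0, "y": 0.8, "z": 0, "wx": 0, "wy": 0, "wz": 0}, {"x": 0, "y": 0.8, "z": 0, "wx": 0, "wy": 0, "wz": 0}]}}

```text
time: 8.0
tool_pos: [0.5135, -0.0972, 0.0385]
tcp_rot: [-0.121, 2.164, -2.164]
force: [-0.1, -0.4, -2.0]
finger_gap: 0.271
```

{"name": "step_arm", "arguments": {"increments": [{"x": 0, "y": 0.3, "z": 0, "wx": 0, "wy": 0, "wz": 0}, {"x": 0, "y": 0.3, "z": 0, "wx": 0, "wy": 0, "wz": 0}]}}

```text
time: 8.25
tool_pos: [0.5135, -0.0972, 0.0383]
tcp_rot: [-0.121, 2.164, -2.164]
force: [0.5, 0.1, -1.3]
finger_gap: 0.274
```

{"name": "step_arm", "arguments": {"increments": [{"x": 0, "y": 0.4, "z": 0, "wx": 0, "wy": 0, "wz": 0}, {"x": 0, "y": 0.4, "z": 0, "wx": 0, "wy": 0, "wz": 0}]}}

```text
time: 8.5
tool_pos: [0.5135, -0.0973, 0.0382]
tcp_rot: [-0.121, 2.164, -2.164]
force: [-2.8, 0.3, 8.2]
finger_gap: 0.271
```

{"name": "step_arm", "arguments": {"increments": [{"x": 0, "y": -0.8, "z": 0, "wx": 0, "wy": 0, "wz": 0}, {"x": 0, "y": -0.8, "z": -3, "wx": 0, "wy": 0, "wz": 0}, {"x": 0, "y": -0.8, "z": -8, "wx": 0, "wy": 0, "wz": 0}, {"x": 0, "y": -0.8, "z": -13, "wx": 0, "wy": 0, "wz": 0}, {"x": 0, "y": -0.8, "z": -18, "wx": 0, "wy": 0, "wz": 0}, {"x": 0, "y": -0.8, "z": -23, "wx": 0, "wy": 0, "wz": 0}, {"x": 0, "y": -0.8, "z": -28, "wx": 0, "wy": 0, "wz": 0}, {"x": 0, "y": -0.8, "z": -33, "wx": 0, "wy": 0, "wz": 0}, {"x": 0, "y": -0.8, "z": -38, "wx": 0, "wy": 0, "wz": 0}, {"x": 0, "y": -0.8, "z": -42, "wx": 0, "wy": 0, "wz": 0}, {"x": 0, "y": -0.8, "z": -46, "wx": 0, "wy": 0, "wz": 0}, {"x": 0, "y": -0.8, "z": -50, "wx": 0, "wy": 0, "wz": 0}]}}

```text
time: 10.0
tool_pos: [0.5079, -0.0473, 0.0387]
tcp_rot: [-0.121, 2.164, -2.164]
force: [-0.2, 0.7, -1.9]
finger_gap: 0.27
```

```bash
python3 - <<'E'
from h import *
c=capture('wrist'); save(c,'wrist7.png'); o=observe(); print(o['time'],o['tool_pos'],o['force'],inc([.5135,-.0973,.0388],-83.6))
E
```

```text
10.05 [ 0.50784149 -0.04679321  0.03865036] [-1.3322275   0.42091207 -2.27985202] (array([ 0. , -0.2, 50.8]), array([ 0.02,  0.03, -0.  ]))
```

View pics/wrist7.png

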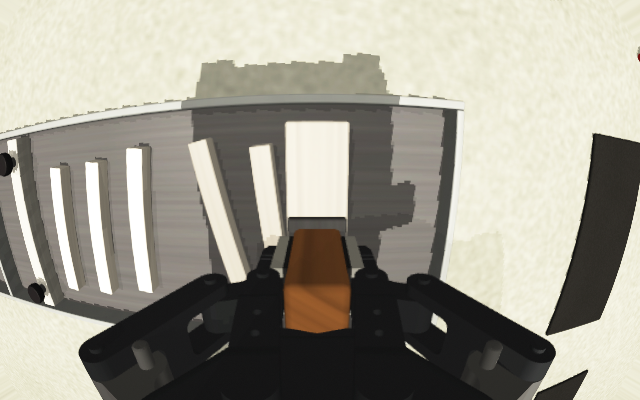

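{"name": "step_arm", "arguments": {"increments": [{"x": 0, "y": 0, "z": -3, "wx": 0, "wy": 0, "wz": 0}, {"x": 0, "y": 0, "z": -7, "wx": 0, "wy": 0, "wz": 0}, {"x": 0, "y": 0, "z": -11, "wx": 0, "wy": 0, "wz": 0}, {"x": 0, "y": 0, "z": -15, "wx": 0, "wy": 0, "wz": 0}, {"x": 0, "y": 0, "z": -19, "wx": 0, "wy": 0, "wz": 0}, {"x": 0, "y": 0, "z": -23, "wx": 0, "wy": 0, "wz": 0}, {"x": 0, "y": 0, "z": -27, "wx": 0, "wy": 0, "wz": 0}, {"x": 0, "y": 0, "z": -31, "wx": 0, "wy": 0, "wz": 0}, {"x": 0, "y": 0, "z": -35, "wx": 0, "wy": 0, "wz": 0}, {"x": 0, "y": 0, "z": -39, "wx": 0, "wy": 0, "wz": 0}, {"x": 0, "y": 0, "z": -43, "wx": 0, "wy": 0, "wz": 0}, {"x": 0, "y": 0, "z": -47, "wx": 0, "wy": 0, "wz": 0}]}}

```text
time: 11.55
tool_pos: [0.5026, -0.0006, 0.0387]
tcp_rot: [-0.121, 2.164, -2.164]
force: [-0.5, -0.7, -2.6]
finger_gap: 0.273
```

```bash
python3 - <<'E'
from h import *
c=capture('wrist'); save(c,'wrist8.png'); o=observe(); print(o['time'],o['tool_pos'],o['force'],inc([.5135,-.0973,.0388],-83.6))
E
```

```text
11.6 [ 5.02573598e-01 -4.77978373e-05  3.86353501e-02] [-0.06316468  0.74049593 -1.53799359] (array([ 0. , -0.2, 97.9]), array([ 0.02,  0.03, -0.  ]))
```

View pics/wrist8.png

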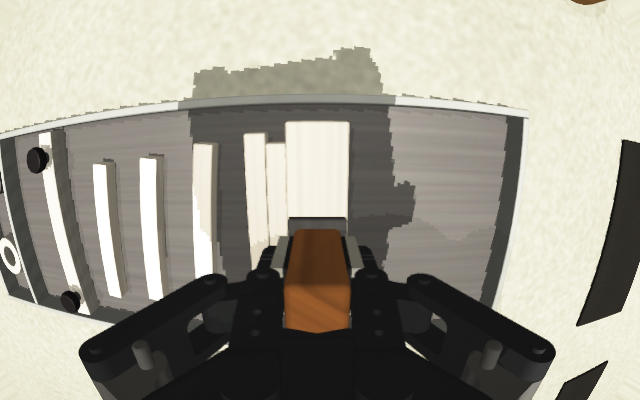

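Two bars are collected flat against the rake (x 245–287) and the third is near. Continuing.

{"name": "step_arm", "arguments": {"increments": [{"x": 0, "y": 0, "z": -3, "wx": 0, "wy": 0, "wz": 0}, {"x": 0, "y": 0, "z": -7, "wx": 0, "wy": 0, "wz": 0}, {"x": 0, "y": 0, "z": -11, "wx": 0, "wy": 0, "wz": 0}, {"x": 0, "y": 0, "z": -15, "wx": 0, "wy": 0, "wz": 0}, {"x": 0, "y": 0, "z": -19, "wx": 0, "wy": 0, "wz": 0}, {"x": 0, "y": 0, "z": -23, "wx": 0, "wy": 0, "wz": 0}, {"x": 0, "y": 0, "z": -27, "wx": 0, "wy": 0, "wz": 0}, {"x": 0, "y": 0, "z": -31, "wx": 0, "wy": 0, "wz": 0}, {"x": 0, "y": 0, "z": -35, "wx": 0, "wy": 0, "wz": 0}, {"x": 0, "y": 0, "z": -39, "wx": 0, "wy": 0, "wz": 0}, {"x": 0, "y": 0, "z": -43, "wx": 0, "wy": 0, "wz": 0}, {"x": 0, "y": 0, "z": -47, "wx": 0, "wy": 0, "wz": 0}]}}

```text
time: 13.1
tool_pos: [0.4974, 0.0461, 0.0386]
tcp_rot: [-0.121, 2.164, -2.164]
force: [0.1, -1.2, -1.2]
finger_gap: 0.277
```

```bash
python3 - <<'E'
from h import *
c=capture('wrist'); save(c,'wrist9.png'); o=observe(); print(o['time'],o['tool_pos'],o['force'],inc([.5135,-.0973,.0388],-83.6))
E
```

```text
13.15 [0.49733063 0.04670275 0.03865384] [ 0.38218087  0.35242695 -1.76511827] (array([ 1.000e-01, -2.000e-01,  1.449e+02]), array([ 0.02,  0.04, -0.  ]))
```

View pics/wrist9.png

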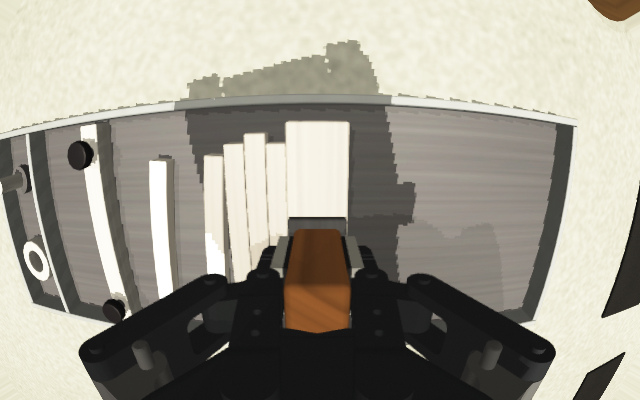

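{"name": "step_arm", "arguments": {"increments": [{"x": 0, "y": 0, "z": -3, "wx": 0, "wy": 0, "wz": 0}, {"x": 0, "y": 0, "z": -7, "wx": 0, "wy": 0, "wz": 0}, {"x": 0, "y": 0, "z": -11, "wx": 0, "wy": 0, "wz": 0}, {"x": 0, "y": 0, "z": -15, "wx": 0, "wy": 0, "wz": 0}, {"x": 0, "y": 0, "z": -19, "wx": 0, "wy": 0, "wz": 0}, {"x": 0, "y": 0, "z": -23, "wx": 0, "wy": 0, "wz": 0}, {"x": 0, "y": 0, "z": -27, "wx": 0, "wy": 0, "wz": 0}, {"x": 0, "y": 0, "z": -31, "wx": 0, "wy": 0, "wz": 0}, {"x": 0, "y": 0, "z": -34, "wx": 0, "wy": 0, "wz": 0}, {"x": 0, "y": 0, "z": -36, "wx": 0, "wy": 0, "wz": 0}, {"x": 0, "y": 0, "z": -37.5, "wx": 0, "wy": 0, "wz": 0}, {"x": 0, "y": 0, "z": -39, "wx": 0, "wy": 0, "wz": 0}]}}

```text
time: 14.65
tool_pos: [0.493, 0.0846, 0.0386]
tcp_rot: [-0.121, 2.164, -2.164]
force: [0.4, -0.3, -1.3]
finger_gap: 0.273
```

```bash
python3 - <<'E'
from h import *
c=capture('wrist'); save(c,'wrist10.png'); o=observe(); print(o['time'],o['tool_pos'],o['force'],inc([.5135,-.0973,.0388],-83.6))
a=c['image'][90:290,0:360,::-1]; cv2.imwrite('pics/w10c.png',cv2.resize(a,None,fx=2.2,fy=2.2,interpolation=cv2.INTER_CUBIC))
E
```

```text
14.7 [0.49299113 0.08483201 0.03863894] [ 0.16608082 -0.39699801 -1.15499983] (array([ -0. ,  -0.2, 183.3]), array([0.01, 0.01, 0.  ]))
```

View pics/w10c.png

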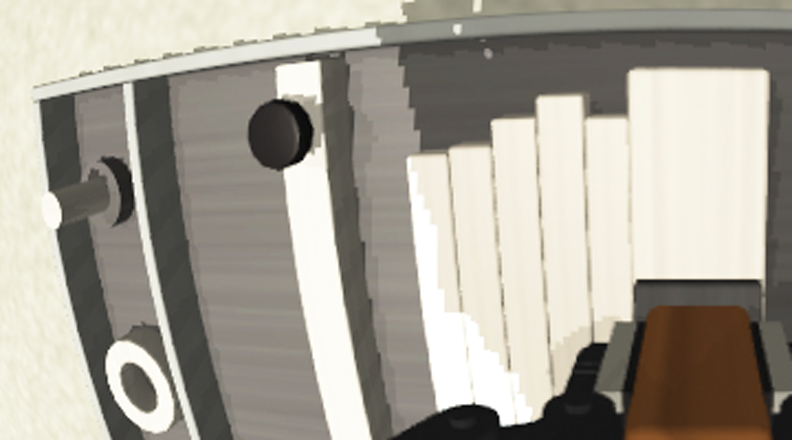

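```bash
python3 - <<'E'
from h import *
from scipy.optimize import least_squares
c=capture('wrist'); a,b=np.cos(np.radians(96.3)),np.sin(np.radians(96.3)); M=np.array([[a,-b,0],[b,a,0],[0,0,1]])
def loc(px,z): return least_squares(lambda s:fw2p(c,M@[s[0],s[1],z]+[.498,.041,0])[0]-px,[.1,0]).x.round(4)
A=lambda u,v:(u/2.2,90+v/2.2)
print('stop',loc(A(322,62),.0205),loc(A(370,440),.0205))
print('bars',[loc(A(*q),.016) for q in [(407,156),(440,420),(450,152),(492,122),(537,100),(587,118),(629,118)]])
print('rake',loc(A(629,72),.0285))
E
```

```text
stop [ 0.1409 -0.0714] [0.1418 0.0383]
bars [array([ 0.1192, -0.0451]), array([0.1189, 0.0319]), array([ 0.1069, -0.0458]), array([ 0.0951, -0.053 ]), array([ 0.0832, -0.0581]), array([ 0.0708, -0.0534]), array([ 0.0605, -0.0533])]
rake [ 0.0592 -0.0647]
```

{"name": "step_arm", "arguments": {"increments": [{"x": 0, "y": 0, "z": -1, "wx": 0, "wy": 0, "wz": 0}, {"x": 0, "y": 0, "z": -2.5, "wx": 0, "wy": 0, "wz": 0}, {"x": 0, "y": 0, "z": -4, "wx": 0, "wy": 0, "wz": 0}, {"x": 0, "y": 0, "z": -5.5, "wx": 0, "wy": 0, "wz": 0}, {"x": 0, "y": 0, "z": -7, "wx": 0, "wy": 0, "wz": 0}, {"x": 0, "y": 0, "z": -8.5, "wx": 0, "wy": 0, "wz": 0}, {"x": 0, "y": 0, "z": -10, "wx": 0, "wy": 0, "wz": 0}]}}

```text
time: 15.62
tool_pos: [0.4919, 0.0947, 0.0386]
tcp_rot: [-0.121, 2.164, -2.164]
force: [0.5, -1.5, -1.9]
finger_gap: 0.275
```

{"name": "step_arm", "arguments": {"increments": [{"x": 0, "y": 0, "z": -1, "wx": 0, "wy": 0, "wz": 0}, {"x": 0, "y": 0, "z": -2, "wx": 0, "wy": 0, "wz": 0}, {"x": 0, "y": 0, "z": -3, "wx": 0, "wy": 0, "wz": 0}, {"x": 0, "y": 0, "z": -4, "wx": 0, "wy": 0, "wz": 0}, {"x": 0, "y": 0, "z": -5, "wx": 0, "wy": 0, "wz": 0}, {"x": 0, "y": 0, "z": -6, "wx": 0, "wy": 0, "wz": 0}]}}

```text
time: 16.38
tool_pos: [0.4912, 0.1006, 0.0386]
tcp_rot: [-0.121, 2.164, -2.164]
force: [0.3, -1.4, -1.4]
finger_gap: 0.27
```

```bash
python3 - <<'E'
from h import *
from scipy.optimize import least_squares
c=capture('wrist'); save(c,'wrist11.png'); o=observe(); print(o['time'],o['tool_pos'],o['force'])
a=c['image'][90:290,60:360,::-1]; cv2.imwrite('pics/w11c.png',cv2.resize(a,None,fx=2.6,fy=2.6,interpolation=cv2.INTER_CUBIC))
E
```

```text
16.425 [0.49120208 0.10072678 0.03864001] [-0.02234728 -1.11025303 -1.29699168]
```

View pics/w11c.png

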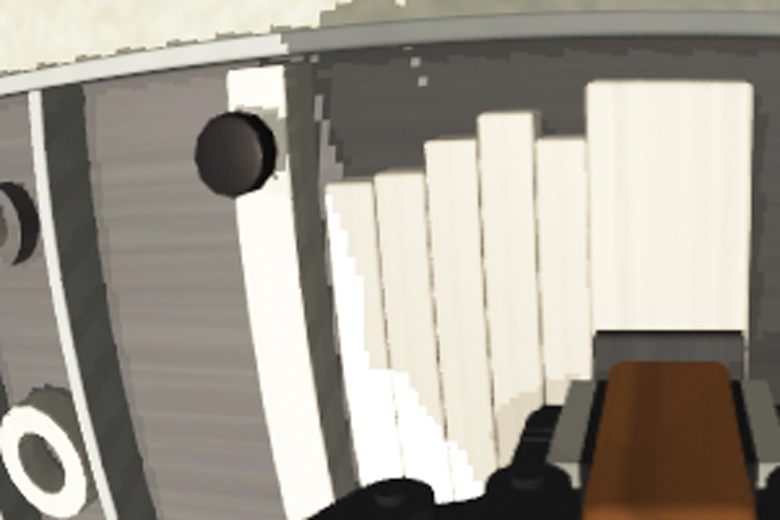

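{"name": "step_arm", "arguments": {"increments": [{"x": 0, "y": 0, "z": -0.5, "wx": 0, "wy": 0, "wz": 0}, {"x": 0, "y": 0, "z": -1, "wx": 0, "wy": 0, "wz": 0}, {"x": 0, "y": 0, "z": -1.5, "wx": 0, "wy": 0, "wz": 0}]}}

```text
time: 16.8
tool_pos: [0.4911, 0.102, 0.0387]
tcp_rot: [-0.121, 2.164, -2.164]
force: [-0.0, -2.0, -0.6]
finger_gap: 0.274
```

{"name": "step_arm", "arguments": {"increments": [{"x": 0, "y": 0, "z": -0.5, "wx": 0, "wy": 0, "wz": 0}, {"x": 0, "y": 0, "z": -1, "wx": 0, "wy": 0, "wz": 0}]}}

```text
time: 17.05
tool_pos: [0.491, 0.103, 0.0387]
tcp_rot: [-0.121, 2.164, -2.164]
force: [-0.5, -0.7, -1.3]
finger_gap: 0.275
```

{"name": "step_arm", "arguments": {"increments": [{"x": 0, "y": 0, "z": -0.4, "wx": 0, "wy": 0, "wz": 0}, {"x": 0, "y": 0, "z": -0.8, "wx": 0, "wy": 0, "wz": 0}]}}

```text
time: 17.3
tool_pos: [0.4909, 0.1038, 0.0387]
tcp_rot: [-0.121, 2.164, -2.164]
force: [-0.8, -1.7, -1.0]
finger_gap: 0.276
```

{"name": "step_arm", "arguments": {"increments": [{"x": 0, "y": 0, "z": -0.3, "wx": 0, "wy": 0, "wz": 0}, {"x": 0, "y": 0, "z": -0.6, "wx": 0, "wy": 0, "wz": 0}]}}

```text
time: 17.55
tool_pos: [0.4909, 0.1044, 0.0387]
tcp_rot: [-0.121, 2.164, -2.164]
force: [-0.6, -0.6, -2.9]
finger_gap: 0.272
```

{"name": "step_arm", "arguments": {"increments": [{"x": 0, "y": 0, "z": -0.3, "wx": 0, "wy": 0, "wz": 0}, {"x": 0, "y": 0, "z": -0.6, "wx": 0, "wy": 0, "wz": 0}]}}

```text
time: 17.8
tool_pos: [0.4908, 0.105, 0.0387]
tcp_rot: [-0.121, 2.164, -2.164]
force: [0.6, -0.9, -0.7]
finger_gap: 0.279
```

{"name": "step_arm", "arguments": {"increments": [{"x": 0, "y": 0, "z": -0.3, "wx": 0, "wy": 0, "wz": 0}, {"x": 0, "y": 0, "z": -0.6, "wx": 0, "wy": 0, "wz": 0}]}}

```text
time: 18.05
tool_pos: [0.4907, 0.1056, 0.0386]
tcp_rot: [-0.121, 2.164, -2.164]
force: [0.0, -2.4, -1.6]
finger_gap: 0.271
```

{"name": "step_arm", "arguments": {"increments": [{"x": 0, "y": 0, "z": -0.3, "wx": 0, "wy": 0, "wz": 0}, {"x": 0, "y": 0, "z": -0.6, "wx": 0, "wy": 0, "wz": 0}]}}

```text
time: 18.3
tool_pos: [0.4906, 0.1062, 0.0386]
tcp_rot: [-0.121, 2.164, -2.164]
force: [0.0, -1.4, -1.9]
finger_gap: 0.273
```

```bash
python3 - <<'E'
from h import *
c=capture('wrist'); save(c,'wrist12.png'); o=observe(); print(o['time'],o['tool_pos'],o['force'])
a=c['image'][90:290,60:360,::-1]; cv2.imwrite('pics/w12c.png',cv2.resize(a,None,fx=2.6,fy=2.6,interpolation=cv2.INTER_CUBIC))
E
```

```text
18.35 [0.49063264 0.1062216  0.03866123] [ 0.04666947 -0.51476009 -2.70318882]
```

View pics/w12c.png

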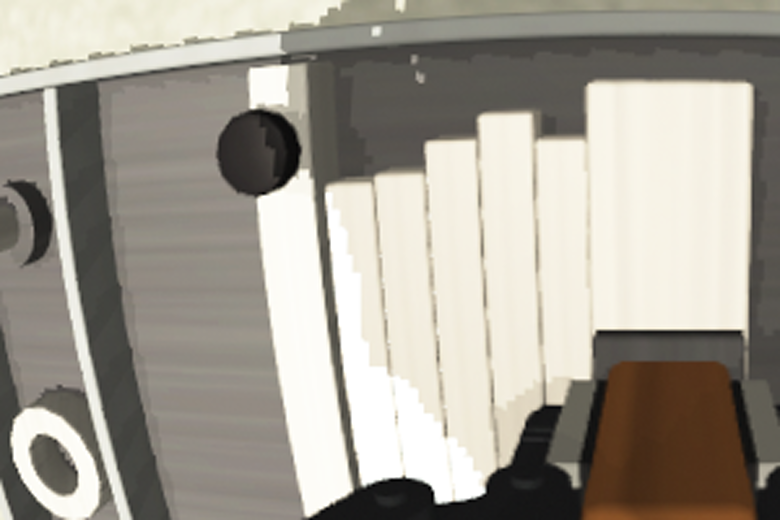

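{"name": "step_arm", "arguments": {"increments": [{"x": 0, "y": 0, "z": -0.3, "wx": 0, "wy": 0, "wz": 0}, {"x": 0, "y": 0, "z": -0.6, "wx": 0, "wy": 0, "wz": 0}]}}

```text
time: 18.6
tool_pos: [0.4906, 0.1066, 0.0386]
tcp_rot: [-0.121, 2.164, -2.164]
force: [0.1, -2.9, -1.4]
finger_gap: 0.271
```

{"name": "step_arm", "arguments": {"increments": [{"x": 0, "y": 0, "z": -0.3, "wx": 0, "wy": 0, "wz": 0}, {"x": 0, "y": 0, "z": -0.6, "wx": 0, "wy": 0, "wz": 0}]}}

```text
time: 18.85
tool_pos: [0.4906, 0.1068, 0.0387]
tcp_rot: [-0.121, 2.163, -2.165]
force: [0.9, -7.3, 0.2]
finger_gap: 0.276
```

{"name": "step_arm", "arguments": {"increments": [{"x": 0, "y": 0, "z": -0.3, "wx": 0, "wy": 0, "wz": 0}, {"x": 0, "y": 0, "z": -0.3, "wx": 0, "wy": 0, "wz": 0}]}}

```text
time: 19.1
tool_pos: [0.4906, 0.1068, 0.0387]
tcp_rot: [-0.12, 2.163, -2.165]
force: [1.7, -7.7, -0.4]
finger_gap: 0.271
```

{"name": "step_arm", "arguments": {"increments": [{"x": 0, "y": 0, "z": -0.2, "wx": 0, "wy": 0, "wz": 0}, {"x": 0, "y": 0, "z": -0.3, "wx": 0, "wy": 0, "wz": 0}, {"x": 0, "y": 0, "z": -0.3, "wx": 0, "wy": 0, "wz": 0}]}}

```text
time: 19.48
tool_pos: [0.4906, 0.1068, 0.0387]
tcp_rot: [-0.12, 2.163, -2.165]
force: [0.7, -9.3, -0.2]
finger_gap: 0.271
```

```bash
python3 - <<'E'
from h import *
c=capture('wrist'); save(c,'wrist13.png')
for i in range(3): o=observe(); print(o['time'],o['tool_pos'],o['force'],o['wrist_torque']); capture('wrist')
a=c['image'][90:290,60:360,::-1]; cv2.imwrite('pics/w13c.png',cv2.resize(a,None,fx=2.6,fy=2.6,interpolation=cv2.INTER_CUBIC))
E
```

```text
19.525 [0.49057816 0.10681916 0.03867351] [ 1.14764182 -8.73288745  0.27520601] [-2.20109095 -0.38764504  0.13730822]
19.575 [0.49059609 0.10683675 0.03870008] [ 0.75892361 -8.23845855  0.09964515] [-2.20468208 -0.42064771  0.10357518]
19.625 [0.49058116 0.10685375 0.03868307] [ 1.77802688 -8.64678235 -0.39161704] [-2.14934205 -0.40692805  0.16313429]
```

View pics/w13c.png

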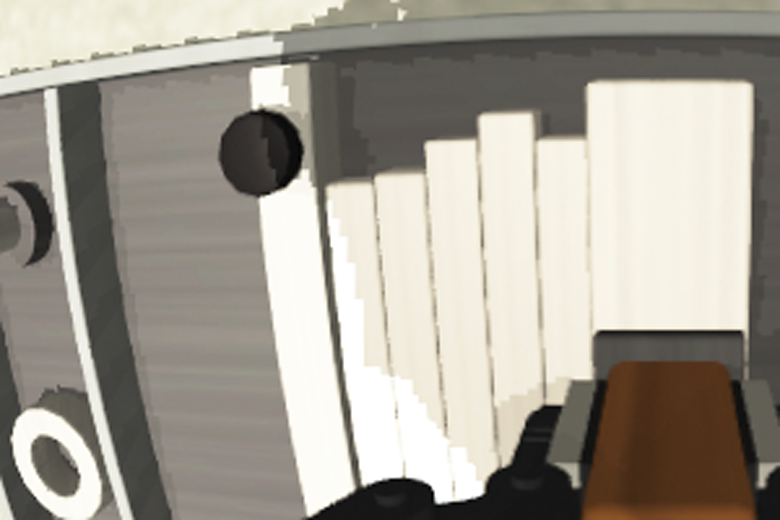

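{"name": "step_arm", "arguments": {"increments": [{"x": 0, "y": 0, "z": -0.2, "wx": 0, "wy": 0, "wz": 0}, {"x": 0, "y": 0, "z": -0.4, "wx": 0, "wy": 0, "wz": 0}, {"x": 0, "y": 0, "z": -0.6, "wx": 0, "wy": 0, "wz": 0}, {"x": 0, "y": 0, "z": -0.6, "wx": 0, "wy": 0, "wz": 0}, {"x": 0, "y": 0, "z": -0.6, "wx": 0, "wy": 0, "wz": 0}]}}

```text
time: 20.3
tool_pos: [0.4905, 0.1069, 0.0387]
tcp_rot: [-0.12, 2.163, -2.166]
force: [2.5, -11.9, 0.8]
finger_gap: 0.271
```

```bash
python3 - <<'E'
from h import *
for i in range(3): o=observe(); print(o['time'],o['tool_pos'],o['force']); capture('wrist')
E
```

```text
20.3 [0.49054349 0.10694108 0.03868865] [  2.46638889 -11.86051531   0.80727737]
20.35 [0.4905598  0.10688891 0.03872068] [  1.9913845  -11.87181019   1.25692128]
20.4 [0.49058542 0.10692474 0.03871334] [  1.27622768 -11.70964287   2.47351051]
```

{"name": "step_arm", "arguments": {"increments": [{"x": 0, "y": 0, "z": 0, "wx": 0, "wy": 0, "wz": 0}, {"x": 0, "y": 0, "z": 0, "wx": 0, "wy": 0, "wz": 0}, {"x": 0, "y": 0, "z": 0, "wx": 0, "wy": 0, "wz": 0}, {"x": 0, "y": 0, "z": 0, "wx": 0, "wy": 0, "wz": 0}, {"x": 0, "y": 0, "z": 0, "wx": 0, "wy": 0, "wz": 0}, {"x": 0, "y": 0, "z": 0, "wx": 0, "wy": 0, "wz": 0}, {"x": 0, "y": 0, "z": 0, "wx": 0, "wy": 0, "wz": 0}, {"x": 0, "y": 0, "z": 0, "wx": 0, "wy": 0, "wz": 0}, {"x": 0, "y": 0, "z": 0, "wx": 0, "wy": 0, "wz": 0}, {"x": 0, "y": 0, "z": 0, "wx": 0, "wy": 0, "wz": 0}, {"x": 0, "y": 0, "z": 0, "wx": 0, "wy": 0, "wz": 0}, {"x": 0, "y": 0, "z": 0, "wx": 0, "wy": 0, "wz": 0}]}}

```text
time: 21.95
tool_pos: [0.4906, 0.1069, 0.0387]
tcp_rot: [-0.12, 2.163, -2.166]
force: [1.4, -12.5, 1.0]
finger_gap: 0.277
```

```bash
python3 - <<'E'
from h import *
o=observe(); print(o['time'],o['tool_pos'],o['force'],o['wrist_torque'])
E
```

```text
21.95 [0.49059162 0.1069272  0.03871367] [  1.43218414 -12.53736494   1.03029808] [-2.90918488 -0.51393754  0.16525625]
```

{"name": "step_arm", "arguments": {"increments": [{"x": 0, "y": 0, "z": 0.6, "wx": 0, "wy": 0, "wz": 0}, {"x": 0, "y": 0, "z": 1.2, "wx": 0, "wy": 0, "wz": 0}, {"x": 0, "y": 0, "z": 2, "wx": 0, "wy": 0, "wz": 0}, {"x": 0, "y": 0, "z": 4, "wx": 0, "wy": 0, "wz": 0}, {"x": 0, "y": 0, "z": 8, "wx": 0, "wy": 0, "wz": 0}, {"x": 0, "y": -1, "z": 16, "wx": 0, "wy": 0, "wz": 0}, {"x": 0, "y": -6, "z": 26, "wx": 0, "wy": 0, "wz": 0}, {"x": 0, "y": -20, "z": 36, "wx": 0, "wy": 0, "wz": 0}, {"x": 0, "y": -40, "z": 45, "wx": 0, "wy": 0, "wz": 0}, {"x": 0, "y": -55, "z": 50, "wx": 0, "wy": 0, "wz": 0}, {"x": 0, "y": -60, "z": 52, "wx": 0, "wy": 0, "wz": 0}, {"x": 0, "y": -60, "z": 52, "wx": 0, "wy": 0, "wz": 0}]}}

```text
time: 23.45
tool_pos: [0.4963, 0.0569, 0.0989]
tcp_rot: [-0.12, 2.164, -2.163]
force: [-0.3, -0.1, -2.1]
finger_gap: 0.273
```

```bash
python3 - <<'E'
from h import *
c=capture('wrist'); save(c,'wrist14.png'); s=capture('scene'); save(s,'scene14.png')
o=observe(); print(o['time'],o['tool_pos'],o['force'])
a=c['image'][70:300,0:360,::-1]; cv2.imwrite('pics/w14c.png',cv2.resize(a,None,fx=2.2,fy=2.2,interpolation=cv2.INTER_CUBIC))
cv2.imwrite('pics/s14c.png',cv2.resize(s['image'][120:280,235:415,::-1],None,fx=3.7,fy=3.7,interpolation=cv2.INTER_CUBIC))
E
```

```text
23.55 [0.49583364 0.05708737 0.09821894] [ 0.27499186 -0.20153325 -1.76374825]
```

View pics/w14c.png

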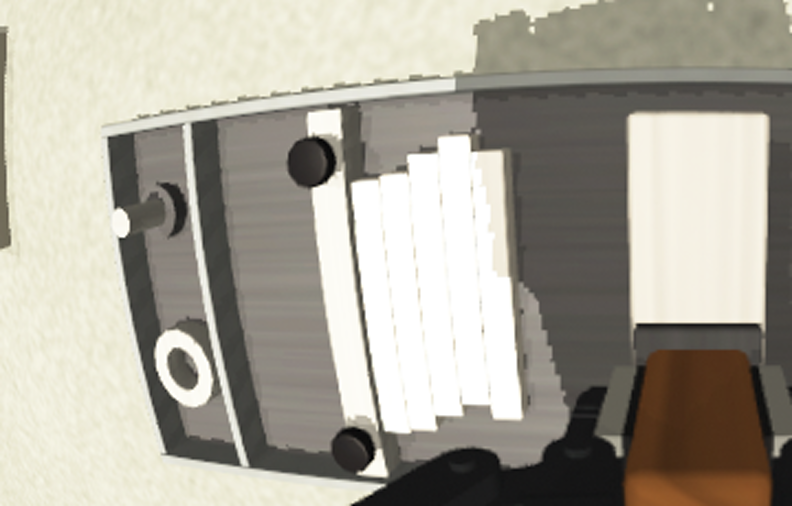

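View pics/s14c.png

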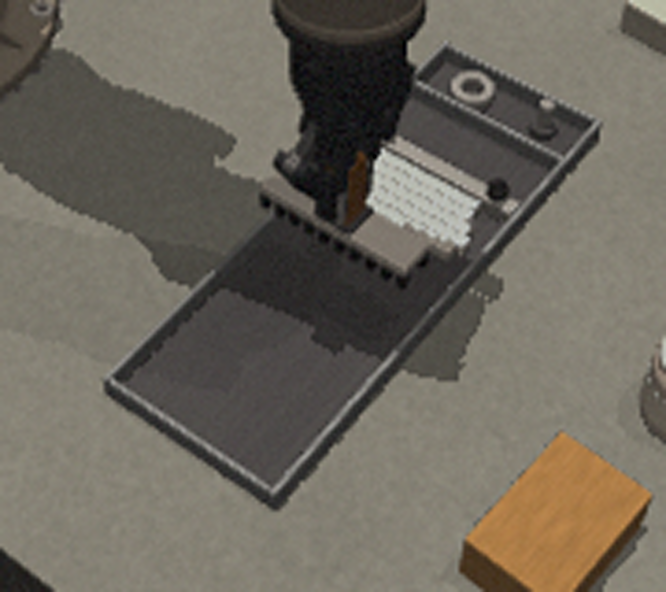

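{"name": "step_arm", "arguments": {"increments": [{"x": 1, "y": 0, "z": 15, "wx": 0, "wy": 0, "wz": 0}, {"x": 3, "y": 0, "z": 50, "wx": 0, "wy": 0, "wz": 0}, {"x": 5, "y": 0, "z": 92, "wx": 0, "wy": 0, "wz": 0}, {"x": 8, "y": 0, "z": 136, "wx": 0, "wy": 0, "wz": 0}, {"x": 10, "y": 0, "z": 180, "wx": 0, "wy": 0, "wz": 0}, {"x": 12, "y": 0, "z": 224, "wx": 0, "wy": 0, "wz": 0}, {"x": 15, "y": 0, "z": 268, "wx": 0, "wy": 0, "wz": 0}, {"x": 18, "y": 0, "z": 312, "wx": 0, "wy": 0, "wz": 0}, {"x": 20, "y": 0, "z": 346, "wx": 0, "wy": 0, "wz": 0}, {"x": 20.6, "y": 0, "z": 364, "wx": 0, "wy": 0, "wz": 0}, {"x": 20.6, "y": 0, "z": 369.5, "wx": 0, "wy": 0, "wz": 0}, {"x": 20.6, "y": 0, "z": 369.5, "wx": 0, "wy": 0, "wz": 0}]}}

```text
time: 25.05
tool_pos: [0.5169, -0.3117, 0.0984]
tcp_rot: [-0.122, 2.164, -2.163]
force: [-0.2, 1.1, -2.3]
finger_gap: 0.268
```

{"name": "step_arm", "arguments": {"increments": [{"x": 0, "y": 0, "z": 0, "wx": 0, "wy": 0, "wz": 0}, {"x": 0, "y": 0, "z": 0, "wx": 0, "wy": 0, "wz": 0}, {"x": 0, "y": 0, "z": 0, "wx": 0, "wy": 0, "wz": 0}]}}

```text
time: 25.42
tool_pos: [0.5171, -0.3122, 0.0987]
tcp_rot: [-0.122, 2.164, -2.163]
force: [1.2, 0.3, -2.0]
finger_gap: 0.272
```

```bash
python3 - <<'E'
from h import *
import pickle
c=capture('wrist'); save(c,'wrist15.png'); pickle.dump({k:v for k,v in c.items() if k!='image'},open('w15.pkl','wb'))
o=observe(); print(o['time'],o['tool_pos'],o['force'],inc([.5165,-.3124,.04],-83.6))
a=c['image'][20:270,230:420,::-1]; cv2.imwrite('pics/w15c.png',cv2.resize(a,None,fx=2.4,fy=2.4,interpolation=cv2.INTER_CUBIC))
E
```

```text
25.475 [ 0.51702054 -0.31231183  0.09871592] [-0.25976933 -0.05456794 -2.34861546] (array([ 0.5, 58.7,  0. ]), array([ 0.  ,  0.03, -0.01]))
```

View pics/w15c.png

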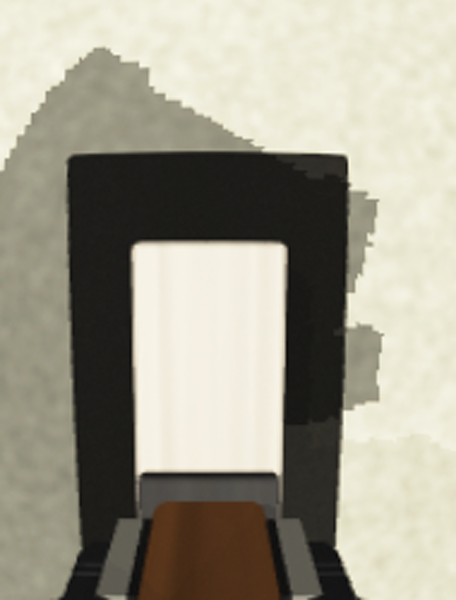

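```bash
python3 - <<'E'
from h import *
import pickle
c=pickle.load(open('w15.pkl','rb'))
f=lambda p:(np.array(p,float)+.5)/2.4-.5+[230,20]
x,r=ffit(c,[[-45,-95,4],[45,-95,4]],f([(348,155),(68,155)]),[.51,-.31,1.68]); print('pad',x.round(4),np.degrees(x[2]),r.round(1).tolist())
zh=98.7-38.3+4+24
x,r=ffit(c,[[-16,-66,zh],[16,-66,zh]],f([(287,241),(131,241)]),[.51,-.31,1.68]); print('rake',x.round(4),np.degrees(x[2]),r.round(1).tolist())
E
```

```text
pad [ 0.5161 -0.3122  1.6836] 96.46541750790199 [[0.8, 0.0], [-0.8, 0.0]]
rake [ 0.5172 -0.3124  1.6839] 96.48308632187783 [[0.2, 0.0], [-0.2, 0.0]]
```

{"name": "step_arm", "arguments": {"increments": [{"x": 1, "y": 10, "z": 0, "wx": 0, "wy": 0, "wz": 0}, {"x": 1, "y": 25, "z": 0, "wx": 0, "wy": 0, "wz": 0}, {"x": 1, "y": 40, "z": 0, "wx": 0, "wy": 0, "wz": 0}, {"x": 1, "y": 50, "z": 0, "wx": 0, "wy": 0, "wz": 0}, {"x": 1, "y": 55, "z": 0, "wx": 0, "wy": 0, "wz": 0}, {"x": 1, "y": 58, "z": 0, "wx": 0, "wy": 0, "wz": 0}, {"x": 1, "y": 59, "z": 0, "wx": 0, "wy": 0, "wz": 0}, {"x": 1, "y": 59.6, "z": 0, "wx": 0, "wy": 0, "wz": 0}, {"x": 1, "y": 59.6, "z": 0, "wx": 0, "wy": 0, "wz": 0}]}}

```text
time: 26.6
tool_pos: [0.516, -0.3128, 0.0393]
tcp_rot: [-0.121, 2.164, -2.164]
force: [-0.7, 0.6, -2.3]
finger_gap: 0.269
```

{"name": "step_arm", "arguments": {"increments": [{"x": 0, "y": 0.4, "z": 0, "wx": 0, "wy": 0, "wz": 0}, {"x": 0, "y": 0.4, "z": 0, "wx": 0, "wy": 0, "wz": 0}]}}

```text
time: 26.85
tool_pos: [0.5159, -0.3127, 0.0387]
tcp_rot: [-0.121, 2.164, -2.164]
force: [1.0, -0.0, -1.9]
finger_gap: 0.272
```

{"name": "step_arm", "arguments": {"increments": [{"x": 0, "y": 0.3, "z": 0, "wx": 0, "wy": 0, "wz": 0}, {"x": 0, "y": 0.5, "z": 0, "wx": 0, "wy": 0, "wz": 0}, {"x": 0, "y": 0.5, "z": 0, "wx": 0, "wy": 0, "wz": 0}]}}

```text
time: 27.22
tool_pos: [0.516, -0.3128, 0.0383]
tcp_rot: [-0.121, 2.164, -2.164]
force: [-1.7, 0.3, 3.2]
finger_gap: 0.271
```

Contact with 5 N. Opening.

{"name": "step_arm", "arguments": {"increments": [{"x": 0, "y": 0, "z": 0, "wx": 0, "wy": 0, "wz": 0}, {"x": 0, "y": 0, "z": 0, "wx": 0, "wy": 0, "wz": 0}, {"x": 0, "y": 0, "z": 0, "wx": 0, "wy": 0, "wz": 0}, {"x": 0, "y": 0, "z": 0, "wx": 0, "wy": 0, "wz": 0}, {"x": 0, "y": 0, "z": 0, "wx": 0, "wy": 0, "wz": 0}, {"x": 0, "y": 0, "z": 0, "wx": 0, "wy": 0, "wz": 0}, {"x": 0, "y": 0, "z": 0, "wx": 0, "wy": 0, "wz": 0}, {"x": 0, "y": 0, "z": 0, "wx": 0, "wy": 0, "wz": 0}], "claw": 1}}

```text
time: 28.22
tool_pos: [0.5159, -0.3127, 0.0381]
tcp_rot: [-0.121, 2.164, -2.164]
force: [-0.6, 0.7, 0.6]
finger_gap: 0.997
```

{"name": "step_arm", "arguments": {"increments": [{"x": 0, "y": -10, "z": 0, "wx": 0, "wy": 0, "wz": 0}, {"x": 0, "y": -25, "z": 0, "wx": 0, "wy": 0, "wz": 0}, {"x": 0, "y": -45, "z": 0, "wx": 0, "wy": 0, "wz": 0}, {"x": 0, "y": -70, "z": 0, "wx": 0, "wy": 0, "wz": 0}, {"x": 0, "y": -100, "z": 0, "wx": 0, "wy": 0, "wz": 0}, {"x": 0, "y": -130, "z": 0, "wx": 0, "wy": 0, "wz": 0}, {"x": 0, "y": -150, "z": 0, "wx": 0, "wy": 0, "wz": 0}, {"x": 0, "y": -160, "z": 0, "wx": 0, "wy": 0, "wz": 0}, {"x": 0, "y": -160, "z": 0, "wx": 0, "wy": 0, "wz": 0}, {"x": 0, "y": -160, "z": 0, "wx": 0, "wy": 0, "wz": 0}]}}

```text
time: 29.48
tool_pos: [0.5156, -0.3125, 0.1974]
tcp_rot: [-0.122, 2.165, -2.164]
force: [0.5, 0.5, -1.0]
finger_gap: 1.001
```

```bash
python3 - <<'E'
from h import *
import pickle
c=capture('wrist'); save(c,'wrist16.png'); pickle.dump({k:v for k,v in c.items() if k!='image'},open('w16.pkl','wb'))
t=capture('top'); save(t,'top16.png')
o=observe(); print(o['time'],o['tool_pos'],o['force'],o['finger_gap'])
cv2.imwrite('pics/w16c.png',cv2.resize(c['image'][70:270,250:370,::-1],None,fx=3,fy=3,interpolation=cv2.INTER_CUBIC))
cv2.imwrite('pics/t16c.png',cv2.resize(t['image'][155:245,210:380,::-1],None,fx=4.7,fy=4.7,interpolation=cv2.INTER_CUBIC))
E
```

```text
29.575 [ 0.51554481 -0.31253507  0.19726962] [-0.45558359  0.89896711 -0.24483971] 0.9994196894800947
```

View pics/w16c.png

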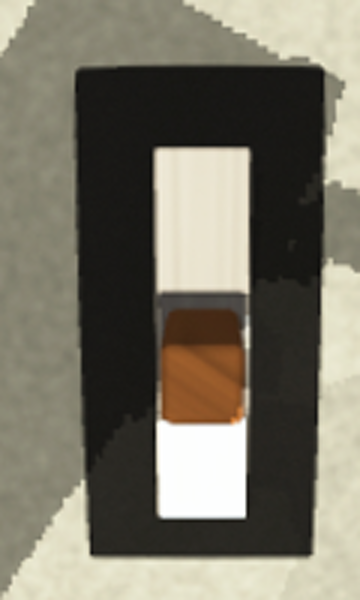

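View pics/t16c.png

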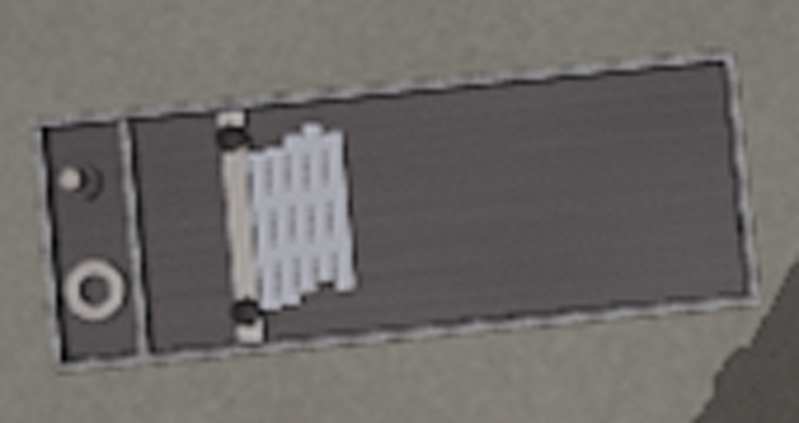

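```bash
python3 - <<'E'
from h import *
import pickle
c=pickle.load(open('w16.pkl','rb'))
f=lambda p:(np.array(p,float)+.5)/3-.5+[250,70]
x,r=ffit(c,[[-45,-95,4],[-45,95,4],[45,95,4],[45,-95,4]],f([(323,66),(312,556),(92,556),(77,70)]),[.51,-.31,1.6]); print('pad',x.round(4),np.degrees(x[2]),r.round(1).tolist())
x,r=ffit(c,[[-16,-66,28],[-16,66,28],[16,66,28],[16,-66,28]],f([(250,147),(246,519),(158,519),(154,147)]),[.51,-.31,1.6]); print('rake',x.round(4),np.degrees(x[2]),r.round(1).tolist())
job_done(); print(observe()['time'])
E
```

```text
pad [ 0.5167 -0.3125  1.6883] 96.73222155835882 [[0.9, -0.3], [0.9, 0.7], [-0.7, 1.1], [-1.1, -1.1]]
rake [ 0.5158 -0.3129  1.6835] 96.45700524778472 [[0.1, 0.1], [-0.0, -0.1], [0.0, -0.1], [-0.1, 0.1]]
the job is handed in; nothing more can be done
the job is handed in; nothing more can be done
```

The job is done and handed in after about 29.6 s on the robot's clock, against the 69 s limit.

- **Combing:** I took the rake from its pad, set it down in the strip behind the bars and combed all five to the stop bar, at up to about 40 mm/s. For the last stretch I slowed to under 10 mm/s.
- **Press:** I held the rake against the row for about 2 s. The readings were 11.7 to 12.5 N, and the highest horizontal push I read was about 12.6 N. Force was read only between moves, so a brief peak could have been missed.
- **Pressing on the tray:** The highest downward push I read was about 10 N, for a moment when I set the rake down. I combed with the tips about 0.5 mm above the floor.
- **Bars at the end:** The top and wrist pictures show five bars flat, parallel and side by side against the stop bar. Their ends are staggered by several millimetres across the tray, because only the combing direction was closed up. The collar, bolt and stop bar look undisturbed.
- **Rake at the end:** The last wrist picture puts the rake within about 1 mm of the pad's middle and within about 0.3° of square. The gripper is open and 160 mm above where it let go.
- **Disagreement:** The camera views differed by 2 to 5 mm in absolute position. I therefore relied on the wrist camera and on positions relative to the rake. No check failed.

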